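# Stow the teething ring under the caddy's sliding lid

### The arm

A 7-joint arm with a two-finger parallel gripper is mounted at the origin on the work surface. World frame = base frame: x ahead of the robot, y to its left, z up, the work surface at z = 0. Lengths are in mm, angles in rad, forces in N, time in s.
With the tool pointing down it reaches from about 425 to 825 mm from the base axis. Payload 3.6 kg.
Tool frame: the origin (TCP) lies midway between the tips of the shut fingers; the grasp point (between the pads) lies 19 mm behind it; y points along the fingers, z is the direction in which the jaws open and shut, and the axes are right-handed (so a half turn about y gives the same grasp; the last joint's range is limited). The gripper opens to 93 mm and grips with 3 to 60 N. Pads are 15 mm wide; open, the fingers measure 128 mm over their backs; the gripper's body (75 mm by 188 mm) begins 65 mm behind the grasp point.
Start: joints at [-1.129, 0.615, -0.013, 1.423, 0.008, 1.103, -0.04], TCP at [293.644, 579.858, 218.64] pointing down, gripper open.
Joint ranges: [-3.12, 3.12], [-0.3, 2.06], [-1.34, 1.32], [0.26, 2.42], [-1.36, 4.5], [0.01, 1.98], [-2.84, 2.84]. Speed limits (rad/s): [2.79, 2.79, 3.14, 3.14, 3.14, 3.14, 3.14].

### API

Orientations are given as [roll, pitch, yaw] about the fixed x, y, z axes, in that order (R = Rz(yaw) Ry(pitch) Rx(roll)).
In Python, from rig import monitor, viewer, finish_job gives the robot as it stands. The module is installed in compiled form; this text tells all that it offers.
- The arm moves only by the tool play_rows, never from a script. Its argument "steps" is a list of rows, each an object of numbers: "dx", "dy", "dz": the shift along the tool's x, y, z in mm; "ax", "ay", "az": the turn, a rotation vector about the tool's x, y, z in degrees; "jaw": the gripper's target within -1 to 1 (shut at 1, half-way at 0, fully open at -1). A call has exactly 5 rows; each row is the pose to reach, as a shift and turn from the pose commanded when the call began, along the tool's axes at that moment; what a row does not reach only later rows make up. A row lasts 1/12 s, in which the tool goes at most 41.7 mm and 7.16 degrees, less where a joint would pass 70% of its speed; a pose out of reach is approached as far as the arm can. A call with a gripper value outside its range is refused whole. The fingers move at their own pace and stop on an object; the grip force is fixed at half the most. Time passes only in rows, so rows that repeat a pose let the fingers close, or fill a call up. It gives the time, the measured TCP pose, the force and the opening at its end, in the units of the state.
- monitor.get_obs(): the state, without advancing time (a new reading comes with each control period).
- viewer.camera(name): name is "scene" or "top" or "wrist"; returns the picture (384x512x3 uint8, red, green, blue); there is no depth.
- viewer.camera_model(name): a dict with "K" (3x3 intrinsics, pixels), "k1" (the pictures are not rectified: a ray, as slopes to the right and down, at radius r is drawn at 1 + k1 r^2 times it, then the intrinsics apply), "view" (4x4, takes a point from world to camera coordinates); the wrist camera has in their place "T_tool_cam" (4x4, takes a point from camera to tool coordinates, whose origin is the TCP and whose axes are the tool frame's). Camera axes: x right, y up, looking along -z (the intrinsics and any distortion apply to the point x, -y, -z); pixel columns grow to the right and rows downward; lengths in mm; the calibration is good to about 2 mm. A picture is of the moment at which its call begins: read the wrist's pose just before it. camera_model takes no time and is no camera call.
- finish_job(): hands the job in, once; it reports no verdict.
The state is a dict: "time_s": time; "joint_pos": joint angles; "joint_vel": joint speeds; "effort": joint torques, N m; "tcp_pos": TCP position; "ee_rot": TCP orientation; "ft_force": force on the tool from outside, world axes, zero at the start; "ft_torque": the same for the moment, N m; "opening": opening from 0.0 (shut) to 1.0 (fully open).
Only numpy, scipy, OpenCV 4.12 (cv2) and the standard library are available. Lean on these libraries where they do the work, as an engineer would, in place of code of your own. Each camera call takes 0.05 s, during which the arm holds its last target.

### The job

Put the beechwood ring away in the covered compartment of the caddy: the flat lid has nothing to take hold of, so press on top of it with the fingertips, only as firmly as it needs, and drag it back towards your side until it is fully open; lay the ring inside and slide the lid fully shut again. The lid is thin and must be handled gently, and the other things in and beside the caddy stay where they are.

Things in the scene. Friction and masses are not known exactly. Their poses are not given: they have to be found in the camera images.
- caddy: Off-white plastic caddy, clamped to the dresser's far edge and hanging outside it; fixed, up to 3 degrees askew. Origin on the dresser top (z=0) at its edge, mid-width; x points away from the robot, y to its left. In mm: body x 14..144, y -150..150, rim z 48, walls 4; clamp jaw on the dresser x -46..14, y -45..45, 7 high. Covered compartment at y 25..150; open cells, floor z -31, at y below 25.
- compartment (a point): Centre of the covered compartment's floor: (79, 87.5, 0) mm in the caddy's frame, same axes. From here, in mm: inside x -61..61, y -58.5..58.5; near wall (robot's side) 32 high, the lid runs over it; other three walls 48 high. Side lips (y beyond +-51.5, z 44.5..48) overhang the lid's edges. Lid fully open: mouth free at x -29..60, y -51.5..51.5. Room under the lid at least 32 high.
- lid_place (a point): Fixed point of the caddy, 40 mm above compartment: where the middle of the shut lid's top nominally is. The flat grey plastic lid is 125 (x) x 115 (y) x 4 mm, flat with faint ribs (no hold) on its far half. It rides on a thick soft seal in loose grooves: its true top lies up to 3.5 mm above or below this point, other every time, not given. Shut, its near edge is flush with the caddy's near face, 65 mm nearer.
- lid (a joint): How far the lid is drawn towards the robot along the caddy's -x, m: 0 shut, 0.09 open at its stop. Stiff: sliding takes about 5 N; it stays where left and gives 0.5 mm per 10 N of press. Rubbing grip of fingertips on it is some 0.5 to 0.7 times the press: 10 to 15 N will do; at over 22 N it bends out of its grooves (failure). Open, its near edge stands out over the dresser, reachable.
- ring_center (a point): Centre of the loose beechwood teething ring that lies flat on the dresser top: outer diameter 62, hole 38, round section 12 mm thick (this point is 6 mm above its underside); z is the ring's axis. 30 g.
- jar: Bystander: lidded glass jar, 60 mm diameter, 69 mm high, in one of the two far open cells; origin at the centre of its underside.
- star: Bystander: navy silicone star teether, about 72 mm across, 16 mm thick, lying in the other far open cell; origin at the centre of its underside.
- spoon: Bystander: stainless baby spoon, 140 mm long, lying along y in the near open trough of the caddy; origin at mid-length, underside.
- rattle: Bystander: orange plastic rattle, 112 mm long, 50 mm wide, 22 mm high, lying on the dresser top to the right of the ring; origin at about mid-length, underside.
There are look-alikes about, which are no part of the job. Leave any purple, turquoise or yellow look-alike of the part that bears ring_center alone.

How it is judged:
By the outcome, as a careful person would: the job done as asked, in the order asked, and still so for the second after the job is handed in, with the robot touching nothing.
It also fails if it takes over 64 s, if anything falls off the work surface, if the arm or the gripper's body presses on something with over 40 N, if the wrist force passes 120 N, or if a joint passes its speed limit or range.

## Working session

There is one attempt and no reset: what is moved stays moved. The work goes in short steps, Python scripts to look and compute and a tool call to move; the robot and the scene stay as the last step left them, time stands still between calls to the robot, and variables do not carry over. Pictures are saved under pics/ and viewed, and the job is handed in when it is done.

Besides the shell and the picture viewer there is one more tool, called as a command line: name --argument value ..., lists and objects as JSON in quotes. play_rows: Moves the arm, as the interface text tells. Its arguments: {"type":"object","properties":{"steps":{"type":"array"}},"required":["steps"]}

```bash
mkdir -p pics; ls; python3 - <<'E'
from rig import monitor, viewer
import cv2,numpy as np
o=monitor.get_obs()
for k,v in o.items(): print(k,v)
for n in("scene","top","wrist"):
    im=viewer.camera(n); cv2.imwrite(f"pics/{n}0.png",im[:,:,::-1]); m=viewer.camera_model(n)
    print(n,{k:np.round(v,4).tolist() for k,v in m.items()})
E
```

```text
pics
time_s 0.0
joint_pos [-1.12848518  0.6159168  -0.01261125  1.42487004  0.0081077   1.10340033
 -0.04039621]
joint_vel [-7.21830111e-05  6.95342035e-04 -7.25701556e-04  9.83316881e-04
 -7.27863018e-04 -2.08569349e-04 -9.90197138e-04]
effort [-6.77053617e-05 -4.58954287e+01  2.09055673e-01 -1.65742117e+01
 -6.10163016e-02  2.06667715e-02  2.50799258e-04]
tcp_pos [293.32951639 579.17249552 217.49233153]
ee_rot [-1.57334007e+00 -4.60659247e-05 -4.68741687e-01]
ft_force [ 1.13561993  0.63845217 -0.10085003]
ft_torque [0.01828972 0.02931696 0.00216647]
opening 1.0010436654204982
scene {'K': [[365.0161, 0.0, 252.0853], [0.0, 365.0161, 190.4956], [0.0, 0.0, 1.0]], 'k1': -0.0092, 'view': [[-0.6778, 0.7352, -0.0115, 340.5885], [-0.6117, -0.5552, 0.5635, 224.1418], [0.4079, 0.389, 0.826, -886.253], [0.0, 0.0, 0.0, 1.0]]}
top {'K': [[389.2293, 0.0, 254.9135], [0.0, 389.2293, 190.1741], [0.0, 0.0, 1.0]], 'k1': 0.0444, 'view': [[0.0233, -0.9997, 0.0109, -67.9037], [0.993, 0.0244, 0.1156, -454.1715], [-0.1158, 0.0082, 0.9932, -804.1516], [0.0, 0.0, 0.0, 1.0]]}
wrist {'K': [[297.7753, 0.0, 260.939], [0.0, 297.7753, 195.6049], [0.0, 0.0, 1.0]], 'k1': -0.0096, 'T_tool_cam': [[-0.0006, -0.9701, -0.2426, -67.8989], [0.0005, 0.2426, -0.9701, -165.403], [1.0, -0.0007, 0.0003, 0.9934], [0.0, 0.0, 0.0, 1.0]]}
```

View pics/scene0.png

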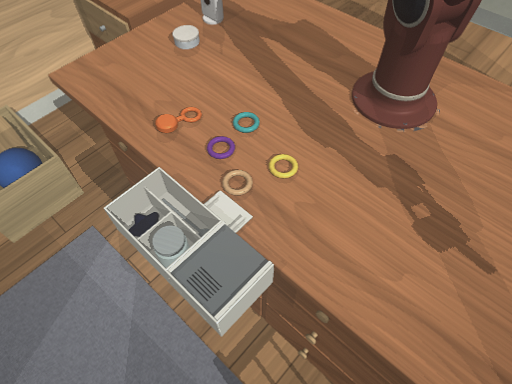

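View pics/top0.png

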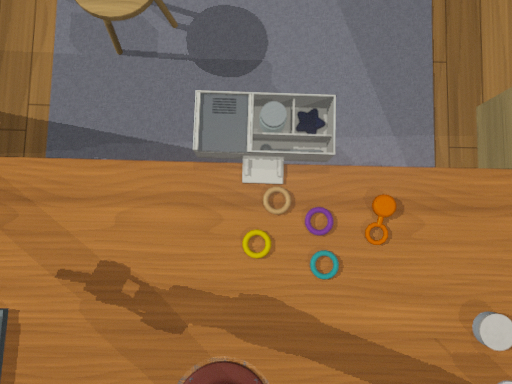

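View pics/wrist0.png

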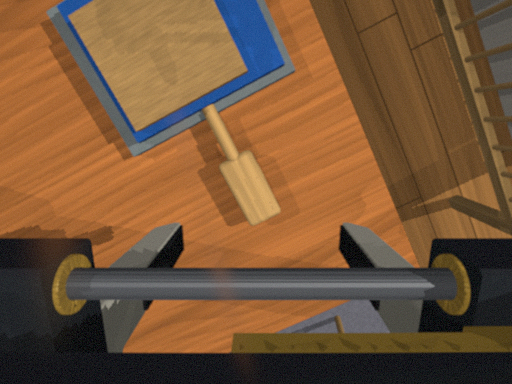

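The beech ring is at scene (237,182) and top (277,201). Its look-alikes, as scene and top pixels, are yellow (283,166)/(257,244), purple (221,147)/(319,221), teal (246,122)/(324,265) and the rattle's orange ring (191,115)/(376,233). By description I choose the plain beech one by the clamp jaw. Next I'll take close crops and measure.

```bash
cat > h.py <<'E'
import numpy as np,cv2
from scipy.spatial.transform import Rotation as R
from rig import monitor,viewer
def cam(n,obs=None):
    m=viewer.camera_model(n); K=np.array(m['K'])
    if n=='wrist':
        T=np.eye(4);T[:3,:3]=R.from_euler('xyz',obs['ee_rot']).as_matrix();T[:3,3]=obs['tcp_pos']
        C=T@np.array(m['T_tool_cam'])
    else: C=np.linalg.inv(np.array(m['view']))
    return K,m['k1'],C
def ray(c,uv):
    K,k1,C=c
    d=np.array([(uv[0]-K[0,2])/K[0,0],(uv[1]-K[1,2])/K[1,1]]); s=d.copy()
    for _ in range(20): s=d/(1+k1*(s@s))
    v=C[:3,:3]@np.array([s[0],-s[1],-1]); return C[:3,3],v/np.linalg.norm(v)
def plane(c,uv,z):
    o,v=ray(c,uv); return o+v*(z-o[2])/v[2]
def tri(*cu):
    A=np.zeros((3,3));b=np.zeros(3);L=[]
    for c,uv in cu:
        o,v=ray(c,uv);P=np.eye(3)-np.outer(v,v);A+=P;b+=P@o;L.append((o,P))
    x=np.linalg.solve(A,b); return x,[float(np.linalg.norm(P@(x-o))) for o,P in L]
def proj(c,p):
    K,k1,C=c; q=np.linalg.inv(C)@np.append(p,1); s=np.array([q[0],-q[1]])/-q[2]; s=s*(1+k1*(s@s))
    return K[:2,:2]@s+K[:2,2]
E
python3 - <<'E'
import cv2,numpy as np
s=cv2.imread('pics/scene0.png');t=cv2.imread('pics/top0.png')
cv2.imwrite('pics/sc.png',cv2.resize(s[160:335,95:295],None,fx=3.4,fy=3.4,interpolation=2))
cv2.imwrite('pics/tc.png',cv2.resize(t[80:220,185:345],None,fx=4,fy=4,interpolation=2))
E
```

```text
(no output)
```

View pics/sc.png

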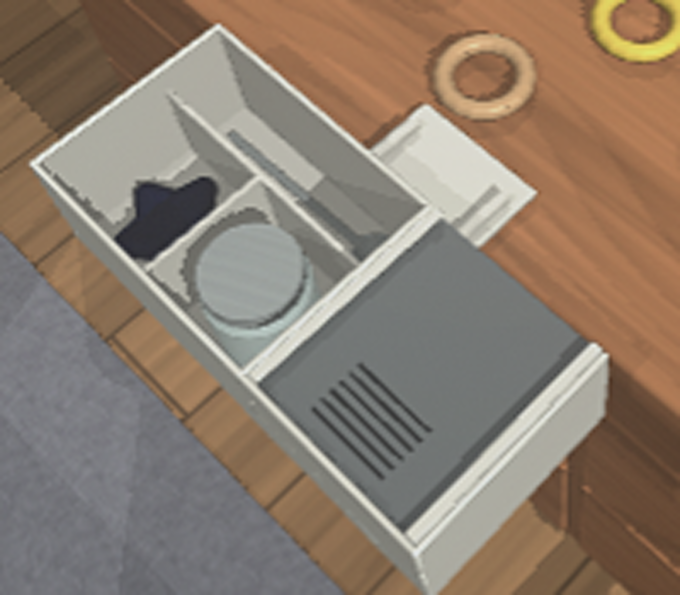

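View pics/tc.png

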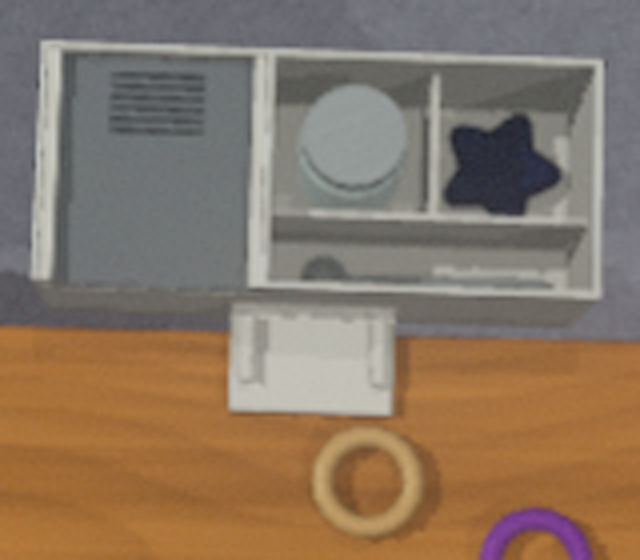

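```bash
cat > m1.py <<'E'
from h import *
s=cam('scene');t=cam('top')
fs=lambda u,v:((u+.5)/3.4-.5+95,(v+.5)/3.4-.5+160)
ft=lambda u,v:((u+.5)/4-.5+185,(v+.5)/4-.5+80)
pts={'FR':((32,163),(604,60)),'NR':((218,25),(601,298)),'FL':((420,552),(41,41)),'NL':((607,352),(31,280))}
loc={'FR':(144,-150),'NR':(14,-150),'FL':(144,150),'NL':(14,150)}
W=[];L=[]
for k,(a,b) in pts.items():
    a=fs(*a);b=ft(*b);x,e=tri((s,a),(t,b)); print(k,x.round(1),np.round(e,1),plane(s,a,48)[:2].round(1),plane(t,b,48)[:2].round(1)); W.append(x[:2]);L.append(loc[k])
W=np.array(W);L=np.array(L,float)
def fit(L,W):
    Lc=L-L.mean(0);Wc=W-W.mean(0);H=Lc.T@Wc
    th=np.arctan2(H[0,1]-H[1,0],H[0,0]+H[1,1]);Rm=np.array([[np.cos(th),-np.sin(th)],[np.sin(th),np.cos(th)]])
    t0=W.mean(0)-Rm@L.mean(0);return th,t0,(W-(L@Rm.T+t0))
th,t0,r=fit(L,W);print('yaw deg',np.degrees(th),'origin',t0,r.round(1))
# ring by colour
for n,c,box in(('scene',s,(210,160,262,205)),('top',t,(255,182,298,220))):
    im=cv2.imread(f'pics/{n}0.png');h=cv2.cvtColor(im,cv2.COLOR_BGR2HSV).astype(int)
    x0,y0,x1,y1=box;sub=h[y0:y1,x0:x1]
    m=((sub[...,1]<130)&(sub[...,2]>130)&(sub[...,1]>50)).astype(np.uint8)
    cs,_=cv2.findContours(m,cv2.RETR_EXTERNAL,cv2.CHAIN_APPROX_NONE);q=max(cs,key=cv2.contourArea)
    el=cv2.fitEllipse(q);u=(el[0][0]+x0,el[0][1]+y0);print(n,u,el[1],plane(c,u,6).round(1))
    if n=='scene':us=u
print('ring',tri((s,us),(t,u)))
E
python3 m1.py
```

```text
FR [ 661.8 -223.3   45.7] [2.3 2.3] [ 660.6 -219.5] [ 662.8 -224.4]
NR [ 533.4 -222.9   44.2] [1.4 1.4] [ 533.9 -218.7] [ 533.6 -223.1]
FL [663.1  77.3  50.1] [2. 2.] [661.6  78.4] [665.2  76.1]
NL [535.2  77.   47.6] [0.7 0.7] [534.9  77.7] [535.6  76.3]
yaw deg -0.2557238478589135 origin [519.37515716 -72.63523955] [[-0.9 -0. ]
 [ 0.7 -0.2]
 [-1.   0.6]
 [ 1.2 -0.3]]
scene (237.0679759979248, 180.51349639892578) (45.57479476928711, 60.35801315307617) [ 433.8 -104.9    6. ]
top (276.42813301086426, 199.73809242248535) (26.017858505249023, 26.42427635192871) [ 438.2 -104.6    6. ]
ring (array([ 436.96469037, -103.32342949,   10.90564749]), [1.2623017303453503, 1.262301730345346])
```

play_rows --steps '[{"dx":33,"dz":-21,"ay":-6,"jaw":-1},{"dx":66,"dz":-43,"ay":-12,"jaw":-1},{"dx":99,"dz":-64,"ay":-18,"jaw":-1},{"dx":132,"dz":-86,"ay":-24,"jaw":-1},{"dx":165,"dz":-107,"ay":-26.9,"jaw":-1}]'

```text
invalid input
```

play_rows --steps '[{"dx":33,"dy":0,"dz":-21,"ax":0,"ay":-6,"az":0,"jaw":-1},{"dx":66,"dy":0,"dz":-43,"ax":0,"ay":-12,"az":0,"jaw":-1},{"dx":99,"dy":0,"dz":-64,"ax":0,"ay":-18,"az":0,"jaw":-1},{"dx":132,"dy":0,"dz":-86,"ax":0,"ay":-24,"az":0,"jaw":-1},{"dx":165,"dy":0,"dz":-107,"ax":0,"ay":-26.9,"az":0,"jaw":-1}]'

```text
time_s: 0.57
tcp_pos: [393.0, 407.8, 218.4]
ee_rot: [-1.572, 0.0, 0.005]
ft_force: [0.1, 0.1, -0.0]
opening: 1.0
```

play_rows --steps '[{"dx":20,"dy":0,"dz":-34,"ax":0,"ay":0,"az":0,"jaw":1},{"dx":40,"dy":0,"dz":-68,"ax":0,"ay":0,"az":0,"jaw":1},{"dx":60,"dy":0,"dz":-102,"ax":0,"ay":0,"az":0,"jaw":1},{"dx":80,"dy":0,"dz":-136,"ax":0,"ay":0,"az":0,"jaw":1},{"dx":100,"dy":0,"dz":-170,"ax":0,"ay":0,"az":0,"jaw":1}]'

```text
time_s: 0.98
tcp_pos: [493.1, 238.0, 218.6]
ee_rot: [-1.571, 0.0, 0.001]
ft_force: [1.0, 0.3, -1.1]
opening: 0.692
```

play_rows --steps '[{"dx":20,"dy":0,"dz":-34,"ax":0,"ay":0,"az":0,"jaw":1},{"dx":40,"dy":0,"dz":-68,"ax":0,"ay":0,"az":0,"jaw":1},{"dx":60,"dy":0,"dz":-102,"ax":0,"ay":0,"az":0,"jaw":1},{"dx":80,"dy":0,"dz":-136,"ax":0,"ay":0,"az":0,"jaw":1},{"dx":100,"dy":0,"dz":-170,"ax":0,"ay":0,"az":0,"jaw":1}]'

```text
time_s: 1.4
tcp_pos: [593.2, 68.1, 218.5]
ee_rot: [-1.571, 0.001, 0.001]
ft_force: [0.3, 1.2, -0.3]
opening: 0.334
```

play_rows --steps '[{"dx":20,"dy":0,"dz":-30,"ax":0,"ay":0,"az":0,"jaw":1},{"dx":40,"dy":0,"dz":-50,"ax":0,"ay":0,"az":0,"jaw":1},{"dx":47,"dy":0,"dz":-70,"ax":0,"ay":0,"az":0,"jaw":1},{"dx":47,"dy":0,"dz":-80,"ax":0,"ay":0,"az":0,"jaw":1},{"dx":47,"dy":0,"dz":-80,"ax":0,"ay":0,"az":0,"jaw":1}]'

```text
time_s: 1.82
tcp_pos: [639.3, -13.9, 217.9]
ee_rot: [-1.573, 0.002, -0.005]
ft_force: [0.5, 1.2, -0.5]
opening: 0.01
```

```bash
python3 - <<'E'
from h import *
o=monitor.get_obs(); im=viewer.camera('wrist'); cv2.imwrite('pics/w1.png',im[:,:,::-1])
import pickle; pickle.dump(o,open('o1.pkl','wb'))
print(o['time_s'],o['tcp_pos'],o['ee_rot'],o['ft_force'],o['opening'])
cv2.imwrite('pics/w1b.png',cv2.resize(im[:,:,::-1],None,fx=1.5,fy=1.5,interpolation=2))
E
```

```text
1.8167 [639.31381352 -13.92811782 217.90035947] [-1.57325568  0.00172583 -0.00454352] [ 0.4759552   1.19526868 -0.5037784 ] 0.009812699572327449
```

View pics/w1b.png

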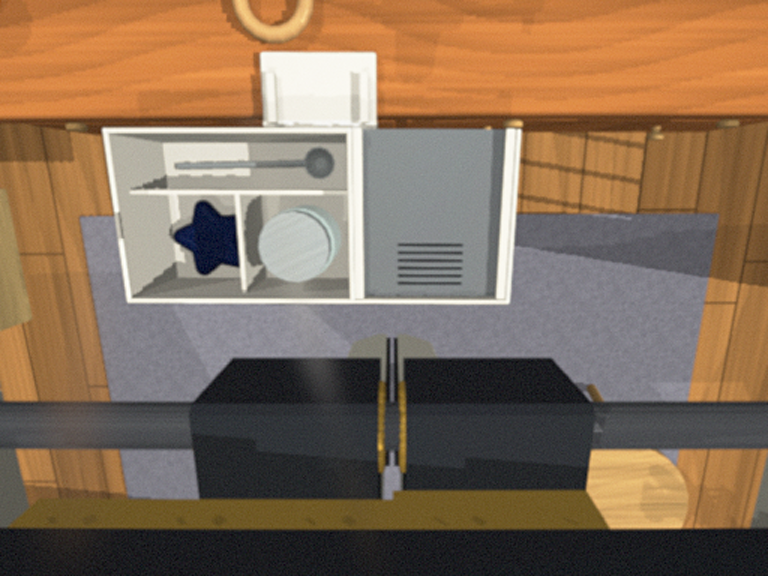

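```bash
cat > m2.py <<'E'
from h import *
import pickle;o=pickle.load(open('o1.pkl','rb'));w=cam('wrist',o)
t=cam('top');s=cam('scene')
fw=lambda u,v:((u+.5)/1.5-.5,(v+.5)/1.5-.5)
fs=lambda u,v:((u+.5)/3.4-.5+95,(v+.5)/3.4-.5+160)
ft=lambda u,v:((u+.5)/4-.5+185,(v+.5)/4-.5+80)
P={'FR':((128,302),(604,60),(32,163)),'NR':((104,128),(601,298),(218,25)),'FL':((510,302),(41,41),(420,552)),'NL':((522,127),(31,280),(607,352))}
for k,(a,b,c) in P.items():
    print(k,plane(w,fw(*a),48).round(1),tri((w,fw(*a)),(t,ft(*b)))[0].round(1),*[np.round(q,1) for q in tri((w,fw(*a)),(t,ft(*b)),(s,fs(*c)))])
# lid height: rib corners   wrist vs top vs scene
G={'r1':((398,285),(111,73),(313,408)),'r2':((462,244),(205,132),(0,0)),'r3':((462,285),(205,73),(0,0)),'r4':((398,244),(111,132),(0,0))}
R0={'nearL(+y)':((462,244),(111,133),(430,430)),'nearR':((398,244),(205,133),(362,365)),'farR':((398,285),(205,73),(312,409)),'farL':((462,285),(111,73),(381,478))}
for k,(a,b,c) in R0.items(): print(k,tri((w,fw(*a)),(t,ft(*b)))[0].round(1),*[np.round(q,1) for q in tri((w,fw(*a)),(t,ft(*b)),(s,fs(*c)))])
E
python3 m2.py
python3 - <<'E'
import cv2
t=cv2.imread('pics/w1.png');cv2.imwrite('pics/w1c.png',cv2.resize(t[75:210,225:355],None,fx=4.4,fy=4.4,interpolation=2))
E
```

```text
FR [ 661.5 -219.1   48. ] [ 665.5 -226.3   37.4] [ 662.1 -222.8   44.8] [1.6 2.7 2. ]
NR [ 533.1 -217.8   48. ] [ 533.6 -223.3   41.3] [ 533.1 -222.5   43.3] [1.7 2.2 0.8]
FL [662.4  78.8  48. ] [655.9  72.3  72.3] [662.6  77.6  50.4] [1.  2.5 1.5]
NL [534.   79.8  48. ] [534.5  76.4  55.4] [535.   77.8  49.8] [1.6 1.7 0.6]
nearL(+y) [617.   38.8  46.3] [618.3  39.7  40.6] [1.5 1.6 0.2]
nearR [617.6 -10.3  46. ] [618.5  -9.5  39.6] [1.5 3.  1.6]
farR [648.1 -10.1  52.3] [650.3  -9.2  43.1] [1.2 2.7 1.4]
farL [646.6  38.7  55.5] [650.   40.3  44. ] [1.4 1.5 0.2]
```

View pics/w1c.png

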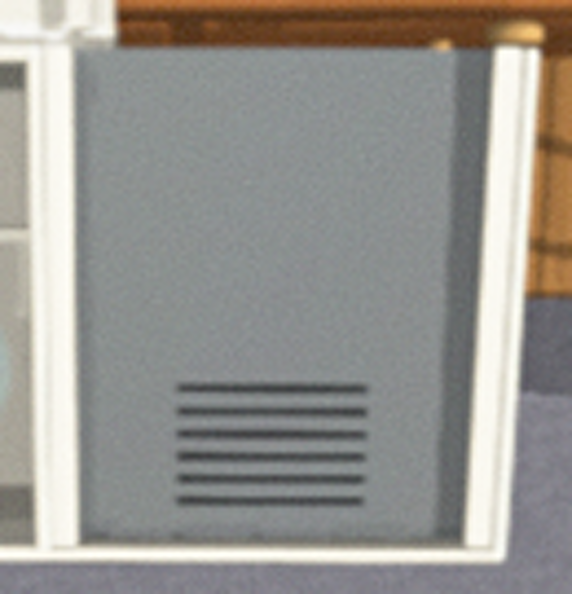

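play_rows --steps '[{"dx":-6,"dy":35,"dz":10,"ax":0,"ay":0,"az":0,"jaw":1},{"dx":-12,"dy":70,"dz":20,"ax":0,"ay":0,"az":0,"jaw":1},{"dx":-16,"dy":105,"dz":25,"ax":0,"ay":0,"az":0,"jaw":1},{"dx":-16,"dy":140,"dz":25,"ax":0,"ay":0,"az":0,"jaw":1},{"dx":-16,"dy":165,"dz":25,"ax":0,"ay":0,"az":0,"jaw":1}]'

```text
time_s: 2.28
tcp_pos: [621.0, 19.3, 51.3]
ee_rot: [-1.568, 0.004, 0.006]
ft_force: [-0.0, -0.4, -1.8]
opening: 0.004
```

play_rows --steps '[{"dx":0,"dy":1,"dz":0,"ax":0,"ay":0,"az":0,"jaw":1},{"dx":0,"dy":2,"dz":0,"ax":0,"ay":0,"az":0,"jaw":1},{"dx":0,"dy":3,"dz":0,"ax":0,"ay":0,"az":0,"jaw":1},{"dx":0,"dy":3,"dz":0,"ax":0,"ay":0,"az":0,"jaw":1},{"dx":0,"dy":3,"dz":0,"ax":0,"ay":0,"az":0,"jaw":1}]'

```text
time_s: 2.7
tcp_pos: [625.2, 15.4, 52.8]
ee_rot: [-1.57, -0.004, 0.001]
ft_force: [-0.1, -0.2, 1.1]
opening: 0.006
```

play_rows --steps '[{"dx":0,"dy":1,"dz":0,"ax":0,"ay":0,"az":0,"jaw":1},{"dx":0,"dy":2,"dz":0,"ax":0,"ay":0,"az":0,"jaw":1},{"dx":0,"dy":3,"dz":0,"ax":0,"ay":0,"az":0,"jaw":1},{"dx":0,"dy":3,"dz":0,"ax":0,"ay":0,"az":0,"jaw":1},{"dx":0,"dy":3,"dz":0,"ax":0,"ay":0,"az":0,"jaw":1}]'

```text
time_s: 3.12
tcp_pos: [623.7, 14.9, 47.6]
ee_rot: [-1.571, 0.0, 0.001]
ft_force: [-0.0, -0.5, -0.7]
opening: 0.006
```

play_rows --steps '[{"dx":0,"dy":0,"dz":0,"ax":0,"ay":0,"az":0,"jaw":1},{"dx":0,"dy":0,"dz":0,"ax":0,"ay":0,"az":0,"jaw":1},{"dx":0,"dy":0,"dz":0,"ax":0,"ay":0,"az":0,"jaw":1},{"dx":0,"dy":0,"dz":0,"ax":0,"ay":0,"az":0,"jaw":1},{"dx":0,"dy":0,"dz":0,"ax":0,"ay":0,"az":0,"jaw":1}]'

```text
time_s: 3.53
tcp_pos: [623.8, 15.0, 47.6]
ee_rot: [-1.571, 0.0, 0.001]
ft_force: [0.2, 0.3, -1.3]
opening: 0.003
```

play_rows --steps '[{"dx":0,"dy":0.6,"dz":0,"ax":0,"ay":0,"az":0,"jaw":1},{"dx":0,"dy":1.2,"dz":0,"ax":0,"ay":0,"az":0,"jaw":1},{"dx":0,"dy":1.8,"dz":0,"ax":0,"ay":0,"az":0,"jaw":1},{"dx":0,"dy":2.4,"dz":0,"ax":0,"ay":0,"az":0,"jaw":1},{"dx":0,"dy":3,"dz":0,"ax":0,"ay":0,"az":0,"jaw":1}]'

```text
time_s: 3.95
tcp_pos: [623.8, 15.0, 44.6]
ee_rot: [-1.571, 0.0, 0.001]
ft_force: [-0.4, 0.1, 0.4]
opening: 0.005
```

play_rows --steps '[{"dx":0,"dy":0.3,"dz":0,"ax":0,"ay":0,"az":0,"jaw":1},{"dx":0,"dy":0.5,"dz":0,"ax":0,"ay":0,"az":0,"jaw":1},{"dx":0,"dy":0.7,"dz":0,"ax":0,"ay":0,"az":0,"jaw":1},{"dx":0,"dy":0.8,"dz":0,"ax":0,"ay":0,"az":0,"jaw":1},{"dx":0,"dy":0.8,"dz":0,"ax":0,"ay":0,"az":0,"jaw":1}]'

```text
time_s: 4.37
tcp_pos: [623.8, 15.0, 43.9]
ee_rot: [-1.571, 0.0, 0.001]
ft_force: [-0.1, -0.5, -0.3]
opening: 0.004
```

One-millimetre steps until contact.

play_rows --steps '[{"dx":0,"dy":0.2,"dz":0,"ax":0,"ay":0,"az":0,"jaw":1},{"dx":0,"dy":0.4,"dz":0,"ax":0,"ay":0,"az":0,"jaw":1},{"dx":0,"dy":0.6,"dz":0,"ax":0,"ay":0,"az":0,"jaw":1},{"dx":0,"dy":0.7,"dz":0,"ax":0,"ay":0,"az":0,"jaw":1},{"dx":0,"dy":0.7,"dz":0,"ax":0,"ay":0,"az":0,"jaw":1}]'

```text
time_s: 4.78
tcp_pos: [623.8, 15.0, 43.1]
ee_rot: [-1.571, 0.0, 0.001]
ft_force: [0.8, 0.1, -0.2]
opening: 0.0
```

play_rows --steps '[{"dx":0,"dy":0.2,"dz":0,"ax":0,"ay":0,"az":0,"jaw":1},{"dx":0,"dy":0.4,"dz":0,"ax":0,"ay":0,"az":0,"jaw":1},{"dx":0,"dy":0.6,"dz":0,"ax":0,"ay":0,"az":0,"jaw":1},{"dx":0,"dy":0.7,"dz":0,"ax":0,"ay":0,"az":0,"jaw":1},{"dx":0,"dy":0.7,"dz":0,"ax":0,"ay":0,"az":0,"jaw":1}]'

```text
time_s: 5.2
tcp_pos: [623.8, 15.0, 42.4]
ee_rot: [-1.571, 0.0, 0.001]
ft_force: [-0.6, 0.0, 0.6]
opening: 0.011
```

play_rows --steps '[{"dx":0,"dy":0.2,"dz":0,"ax":0,"ay":0,"az":0,"jaw":1},{"dx":0,"dy":0.4,"dz":0,"ax":0,"ay":0,"az":0,"jaw":1},{"dx":0,"dy":0.6,"dz":0,"ax":0,"ay":0,"az":0,"jaw":1},{"dx":0,"dy":0.7,"dz":0,"ax":0,"ay":0,"az":0,"jaw":1},{"dx":0,"dy":0.7,"dz":0,"ax":0,"ay":0,"az":0,"jaw":1}]'

```text
time_s: 5.62
tcp_pos: [623.8, 15.0, 41.7]
ee_rot: [-1.571, 0.0, 0.001]
ft_force: [-0.0, -0.2, 0.2]
opening: 0.004
```

play_rows --steps '[{"dx":0,"dy":0.2,"dz":0,"ax":0,"ay":0,"az":0,"jaw":1},{"dx":0,"dy":0.4,"dz":0,"ax":0,"ay":0,"az":0,"jaw":1},{"dx":0,"dy":0.6,"dz":0,"ax":0,"ay":0,"az":0,"jaw":1},{"dx":0,"dy":0.7,"dz":0,"ax":0,"ay":0,"az":0,"jaw":1},{"dx":0,"dy":0.7,"dz":0,"ax":0,"ay":0,"az":0,"jaw":1}]'

```text
time_s: 6.03
tcp_pos: [623.8, 15.0, 41.3]
ee_rot: [-1.571, -0.0, 0.001]
ft_force: [-0.9, -0.2, 2.7]
opening: 0.006
```

play_rows --steps '[{"dx":0,"dy":0.1,"dz":0,"ax":0,"ay":0,"az":0,"jaw":1},{"dx":0,"dy":0.2,"dz":0,"ax":0,"ay":0,"az":0,"jaw":1},{"dx":0,"dy":0.3,"dz":0,"ax":0,"ay":0,"az":0,"jaw":1},{"dx":0,"dy":0.3,"dz":0,"ax":0,"ay":0,"az":0,"jaw":1},{"dx":0,"dy":0.3,"dz":0,"ax":0,"ay":0,"az":0,"jaw":1}]'

```text
time_s: 6.45
tcp_pos: [623.8, 15.0, 41.2]
ee_rot: [-1.571, -0.0, 0.001]
ft_force: [-1.9, -0.2, 4.8]
opening: 0.006
```

play_rows --steps '[{"dx":0,"dy":0.2,"dz":0,"ax":0,"ay":0,"az":0,"jaw":1},{"dx":0,"dy":0.4,"dz":0,"ax":0,"ay":0,"az":0,"jaw":1},{"dx":0,"dy":0.6,"dz":0,"ax":0,"ay":0,"az":0,"jaw":1},{"dx":0,"dy":0.7,"dz":0,"ax":0,"ay":0,"az":0,"jaw":1},{"dx":0,"dy":0.7,"dz":0,"ax":0,"ay":0,"az":0,"jaw":1}]'

```text
time_s: 6.87
tcp_pos: [623.8, 15.0, 41.0]
ee_rot: [-1.571, -0.0, 0.001]
ft_force: [-2.4, -0.2, 7.6]
opening: 0.006
```

play_rows --steps '[{"dx":0,"dy":0.3,"dz":0,"ax":0,"ay":0,"az":0,"jaw":1},{"dx":0,"dy":0.6,"dz":0,"ax":0,"ay":0,"az":0,"jaw":1},{"dx":0,"dy":0.9,"dz":0,"ax":0,"ay":0,"az":0,"jaw":1},{"dx":0,"dy":1.2,"dz":0,"ax":0,"ay":0,"az":0,"jaw":1},{"dx":0,"dy":1.2,"dz":0,"ax":0,"ay":0,"az":0,"jaw":1}]'

```text
time_s: 7.28
tcp_pos: [623.9, 15.0, 40.7]
ee_rot: [-1.571, -0.0, 0.001]
ft_force: [-3.8, 1.3, 12.6]
opening: 0.006
```

play_rows --steps '[{"dx":-0.6,"dy":0,"dz":0,"ax":0,"ay":0,"az":0,"jaw":1},{"dx":-1.2,"dy":0,"dz":0,"ax":0,"ay":0,"az":0,"jaw":1},{"dx":-1.8,"dy":0,"dz":0,"ax":0,"ay":0,"az":0,"jaw":1},{"dx":-2.4,"dy":0,"dz":0,"ax":0,"ay":0,"az":0,"jaw":1},{"dx":-3,"dy":0,"dz":0,"ax":0,"ay":0,"az":0,"jaw":1}]'

```text
time_s: 7.7
tcp_pos: [623.8, 15.0, 41.0]
ee_rot: [-1.571, -0.007, 0.001]
ft_force: [0.3, 0.2, 8.0]
opening: 0.006
```

play_rows --steps '[{"dx":-0.4,"dy":0.4,"dz":0,"ax":0,"ay":0,"az":0,"jaw":1},{"dx":-0.8,"dy":0.8,"dz":0,"ax":0,"ay":0,"az":0,"jaw":1},{"dx":-1.2,"dy":1.2,"dz":0,"ax":0,"ay":0,"az":0,"jaw":1},{"dx":-1.6,"dy":1.6,"dz":0,"ax":0,"ay":0,"az":0,"jaw":1},{"dx":-2,"dy":2,"dz":0,"ax":0,"ay":0,"az":0,"jaw":1}]'

```text
time_s: 8.12
tcp_pos: [623.8, 15.0, 40.5]
ee_rot: [-1.57, -0.011, 0.001]
ft_force: [0.7, -0.5, 14.7]
opening: 0.003
```

play_rows --steps '[{"dx":-1,"dy":0.1,"dz":0,"ax":0,"ay":0,"az":0,"jaw":1},{"dx":-2,"dy":0.2,"dz":0,"ax":0,"ay":0,"az":0,"jaw":1},{"dx":-3,"dy":0.4,"dz":0,"ax":0,"ay":0,"az":0,"jaw":1},{"dx":-4,"dy":0.6,"dz":0,"ax":0,"ay":0,"az":0,"jaw":1},{"dx":-4,"dy":0.6,"dz":0,"ax":0,"ay":0,"az":0,"jaw":1}]'

```text
time_s: 8.53
tcp_pos: [622.7, 15.0, 40.7]
ee_rot: [-1.57, -0.018, 0.0]
ft_force: [4.5, -1.1, 12.7]
opening: 0.003
```

play_rows --steps '[{"dx":-2,"dy":0,"dz":0,"ax":0,"ay":0,"az":0,"jaw":1},{"dx":-4,"dy":0,"dz":0,"ax":0,"ay":0,"az":0,"jaw":1},{"dx":-6,"dy":0,"dz":0,"ax":0,"ay":0,"az":0,"jaw":1},{"dx":-8,"dy":0,"dz":0,"ax":0,"ay":0,"az":0,"jaw":1},{"dx":-10,"dy":0,"dz":0,"ax":0,"ay":0,"az":0,"jaw":1}]'

```text
time_s: 8.95
tcp_pos: [613.1, 15.1, 40.7]
ee_rot: [-1.57, -0.019, 0.0]
ft_force: [4.3, -1.2, 13.1]
opening: 0.003
```

play_rows --steps '[{"dx":-3,"dy":0,"dz":0,"ax":0,"ay":0,"az":0,"jaw":1},{"dx":-6,"dy":0,"dz":0,"ax":0,"ay":0,"az":0,"jaw":1},{"dx":-9,"dy":0,"dz":0,"ax":0,"ay":0,"az":0,"jaw":1},{"dx":-12,"dy":0,"dz":0,"ax":0,"ay":0,"az":0,"jaw":1},{"dx":-15,"dy":0,"dz":0,"ax":0,"ay":0,"az":0,"jaw":1}]'

```text
time_s: 9.37
tcp_pos: [598.2, 15.2, 40.7]
ee_rot: [-1.57, -0.019, 0.0]
ft_force: [4.1, -0.7, 14.1]
opening: 0.006
```

```bash
cat > look.py <<'E'
from h import *
import sys,pickle
tag=sys.argv[1]; n=sys.argv[2]; box=[int(a) for a in sys.argv[3:7]]; f=float(sys.argv[7])
o=monitor.get_obs();im=viewer.camera(n)[:,:,::-1].copy();cv2.imwrite(f'pics/{tag}_raw.png',im);pickle.dump(o,open(f'{tag}.pkl','wb'))
x0,y0,x1,y1=box;cv2.imwrite(f'pics/{tag}.png',cv2.resize(im[y0:y1,x0:x1],None,fx=f,fy=f,interpolation=2))
print(o['time_s'],o['tcp_pos'].round(1),o['ft_force'].round(1))
E
python3 look.py d1 scene 95 130 335 335 3
```

```text
9.3667 [598.2  15.2  40.7] [ 4.1 -0.7 14.1]
```

View pics/d1.png

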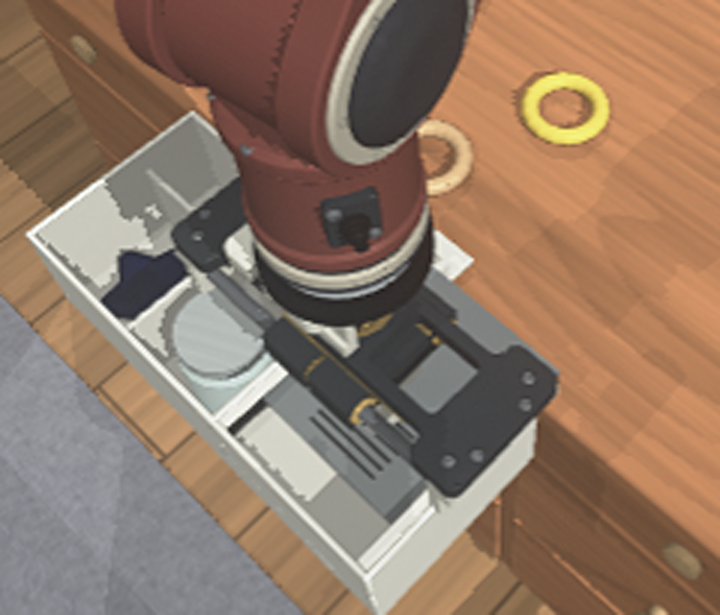

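The lid is following, with the gap at its far end now open (about 290,440 in the crop).

play_rows --steps '[{"dx":-4,"dy":0,"dz":0,"ax":0,"ay":0,"az":0,"jaw":1},{"dx":-8,"dy":-0.1,"dz":0,"ax":0,"ay":0,"az":0,"jaw":1},{"dx":-12,"dy":-0.2,"dz":0,"ax":0,"ay":0,"az":0,"jaw":1},{"dx":-15,"dy":-0.3,"dz":0,"ax":0,"ay":0,"az":0,"jaw":1},{"dx":-18,"dy":-0.3,"dz":0,"ax":0,"ay":0,"az":0,"jaw":1}]'

```text
time_s: 9.83
tcp_pos: [580.0, 15.4, 40.7]
ee_rot: [-1.57, -0.019, 0.001]
ft_force: [4.2, 0.0, 13.1]
opening: 0.007
```

play_rows --steps '[{"dx":-3,"dy":0,"dz":0,"ax":0,"ay":0,"az":0,"jaw":1},{"dx":-6,"dy":0,"dz":0,"ax":0,"ay":0,"az":0,"jaw":1},{"dx":-9,"dy":-0.1,"dz":0,"ax":0,"ay":0,"az":0,"jaw":1},{"dx":-12,"dy":-0.1,"dz":0,"ax":0,"ay":0,"az":0,"jaw":1},{"dx":-15,"dy":-0.1,"dz":0,"ax":0,"ay":0,"az":0,"jaw":1}]'

```text
time_s: 10.25
tcp_pos: [565.2, 15.5, 40.6]
ee_rot: [-1.569, -0.019, 0.001]
ft_force: [5.2, 0.1, 13.3]
opening: 0.008
```

play_rows --steps '[{"dx":-3,"dy":0,"dz":0,"ax":0,"ay":0,"az":0,"jaw":1},{"dx":-6,"dy":0,"dz":0,"ax":0,"ay":0,"az":0,"jaw":1},{"dx":-9,"dy":-0.1,"dz":0,"ax":0,"ay":0,"az":0,"jaw":1},{"dx":-12,"dy":-0.1,"dz":0,"ax":0,"ay":0,"az":0,"jaw":1},{"dx":-15,"dy":-0.1,"dz":0,"ax":0,"ay":0,"az":0,"jaw":1}]'

```text
time_s: 10.67
tcp_pos: [550.2, 15.6, 40.6]
ee_rot: [-1.569, -0.019, 0.001]
ft_force: [4.5, 0.1, 14.6]
opening: 0.005
```

play_rows --steps '[{"dx":-2,"dy":0,"dz":0,"ax":0,"ay":0,"az":0,"jaw":1},{"dx":-4,"dy":0,"dz":0,"ax":0,"ay":0,"az":0,"jaw":1},{"dx":-6,"dy":0,"dz":0,"ax":0,"ay":0,"az":0,"jaw":1},{"dx":-8,"dy":-0.1,"dz":0,"ax":0,"ay":0,"az":0,"jaw":1},{"dx":-10,"dy":-0.1,"dz":0,"ax":0,"ay":0,"az":0,"jaw":1}]'

```text
time_s: 11.08
tcp_pos: [540.2, 15.7, 40.6]
ee_rot: [-1.569, -0.019, 0.001]
ft_force: [4.4, 0.6, 13.8]
opening: 0.003
```

play_rows --steps '[{"dx":-1.5,"dy":0,"dz":0,"ax":0,"ay":0,"az":0,"jaw":1},{"dx":-3,"dy":0,"dz":0,"ax":0,"ay":0,"az":0,"jaw":1},{"dx":-4.5,"dy":0,"dz":0,"ax":0,"ay":0,"az":0,"jaw":1},{"dx":-6,"dy":0,"dz":0,"ax":0,"ay":0,"az":0,"jaw":1},{"dx":-7,"dy":0,"dz":0,"ax":0,"ay":0,"az":0,"jaw":1}]'

```text
time_s: 11.5
tcp_pos: [533.7, 15.8, 40.6]
ee_rot: [-1.569, -0.02, 0.001]
ft_force: [5.5, 0.6, 13.1]
opening: 0.004
```

play_rows --steps '[{"dx":-0.6,"dy":0,"dz":0,"ax":0,"ay":0,"az":0,"jaw":1},{"dx":-1.2,"dy":0,"dz":0,"ax":0,"ay":0,"az":0,"jaw":1},{"dx":-1.8,"dy":0,"dz":0,"ax":0,"ay":0,"az":0,"jaw":1},{"dx":-2.4,"dy":0,"dz":0,"ax":0,"ay":0,"az":0,"jaw":1},{"dx":-3,"dy":0,"dz":0,"ax":0,"ay":0,"az":0,"jaw":1}]'

```text
time_s: 11.92
tcp_pos: [533.2, 15.8, 40.8]
ee_rot: [-1.569, -0.025, 0.001]
ft_force: [7.4, 0.4, 11.9]
opening: 0.005
```

At the stop: Fx rose to 7.4 N with no further motion. Lifting off.

play_rows --steps '[{"dx":0,"dy":-6,"dz":0,"ax":0,"ay":0,"az":0,"jaw":1},{"dx":0,"dy":-25,"dz":0,"ax":0,"ay":0,"az":0,"jaw":1},{"dx":0,"dy":-60,"dz":-10,"ax":0,"ay":0,"az":0,"jaw":0.45},{"dx":0,"dy":-90,"dz":-30,"ax":0,"ay":0,"az":0,"jaw":0.45},{"dx":0,"dy":-110,"dz":-60,"ax":0,"ay":0,"az":0,"jaw":0.45}]'

```text
time_s: 12.33
tcp_pos: [522.3, -42.3, 148.9]
ee_rot: [-1.569, -0.002, 0.007]
ft_force: [0.5, 0.0, -0.1]
opening: 0.174
```

play_rows --steps '[{"dx":0,"dy":-10,"dz":-25,"ax":0,"ay":0,"az":0,"jaw":0.45},{"dx":0,"dy":-20,"dz":-40,"ax":0,"ay":0,"az":0,"jaw":0.45},{"dx":0,"dy":-20,"dz":-40,"ax":0,"ay":0,"az":0,"jaw":0.45},{"dx":0,"dy":-20,"dz":-40,"ax":0,"ay":0,"az":0,"jaw":0.45},{"dx":0,"dy":-20,"dz":-40,"ax":0,"ay":0,"az":0,"jaw":0.45}]'

```text
time_s: 12.75
tcp_pos: [521.0, -83.1, 165.8]
ee_rot: [-1.569, 0.002, 0.003]
ft_force: [-0.1, 0.8, -0.1]
opening: 0.28
```

```bash
python3 look.py w2 wrist 0 0 512 384 1.5; python3 look.py t2 top 185 80 345 220 4
```

```text
12.75 [521.  -83.1 165.8] [-0.1  0.8 -0.1]
12.8 [521.1 -82.7 165.7] [ 0.4  0.4 -0.4]
```

View pics/w2.png

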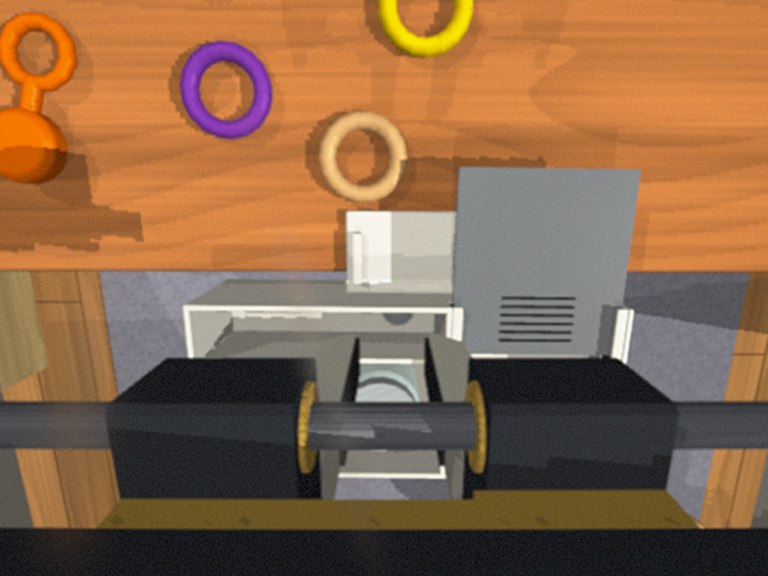

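View pics/t2.png

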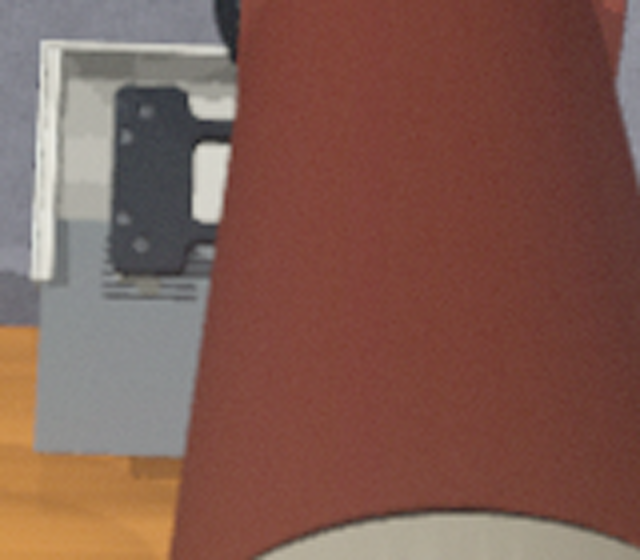

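```bash
cat > m3.py <<'E'
from h import *
import pickle,sys
def ringc(f,box,lo=(10,50,120),hi=(24,140,255)):
    im=cv2.imread(f);x0,y0,x1,y1=box;h=cv2.cvtColor(im[y0:y1,x0:x1],cv2.COLOR_BGR2HSV)
    m=cv2.inRange(h,lo,hi);cs,_=cv2.findContours(m,cv2.RETR_EXTERNAL,cv2.CHAIN_APPROX_NONE);q=max(cs,key=cv2.contourArea)
    el=cv2.fitEllipse(cv2.convexHull(q));return (el[0][0]+x0,el[0][1]+y0),el[1]
if __name__=='__main__':
    w=cam('wrist',pickle.load(open('w2.pkl','rb')));t=cam('top')
    a,ea=ringc('pics/w2_raw.png',(205,68,282,137));b,eb=ringc('pics/top0.png',(258,183,298,219))
    print(a,ea,b,eb);print(plane(w,a,6),plane(t,b,6),tri((w,a),(t,b)))
    fw=lambda u,v:((u+.5)/1.5-.5,(v+.5)/1.5-.5)
    for p in((458,168),(639,170)):print('lid near edge',plane(w,fw(*p),41).round(1))
    import cv2 as c;im=c.imread('pics/w2_raw.png');c.imwrite('pics/ringcrop.png',c.resize(im[60:145,195:290],None,fx=6,fy=6,interpolation=2))
E
python3 m3.py
```

```text
(241.45022201538086, 104.13726425170898) (57.79756164550781, 60.45114517211914) (276.3854389190674, 199.64729118347168) (27.966978073120117, 28.31928825378418)
[ 435.92717049 -102.22998636    6.        ] [ 438.42057383 -104.52636635    6.        ] (array([ 436.84834169, -102.31178019,   23.01101986]), [1.1207700891330759, 1.1207700891330246])
lid near edge [444.6 -40.3  41. ]
lid near edge [445.2  73.8  41. ]
```

View pics/ringcrop.png

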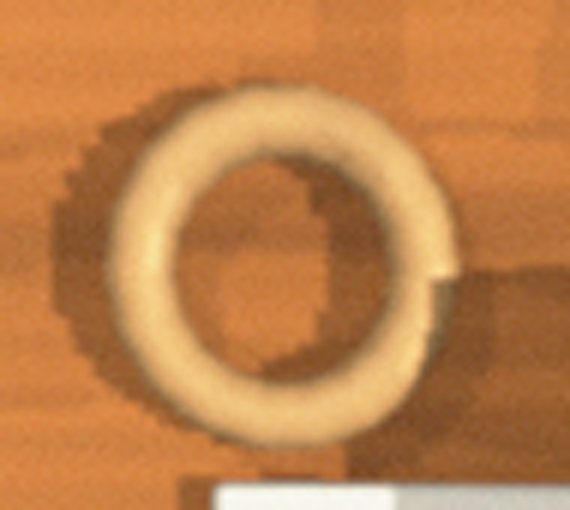

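play_rows --steps '[{"dx":-25,"dy":15,"dz":-12,"ax":0,"ay":0,"az":0,"jaw":0.45},{"dx":-50,"dy":30,"dz":-24,"ax":0,"ay":0,"az":0,"jaw":0.45},{"dx":-75,"dy":45,"dz":-36,"ax":0,"ay":0,"az":0,"jaw":0.45},{"dx":-85,"dy":57,"dz":-42,"ax":0,"ay":0,"az":0,"jaw":0.45},{"dx":-85,"dy":57,"dz":-42,"ax":0,"ay":0,"az":0,"jaw":0.45}]'

```text
time_s: 13.27
tcp_pos: [431.9, -127.0, 107.4]
ee_rot: [-1.569, 0.009, -0.001]
ft_force: [0.4, 0.2, -0.1]
opening: 0.273
```

play_rows --steps '[{"dx":0,"dy":0,"dz":0,"ax":0,"ay":0,"az":0,"jaw":0.45},{"dx":0,"dy":0,"dz":0,"ax":0,"ay":0,"az":0,"jaw":0.45},{"dx":0,"dy":0,"dz":0,"ax":0,"ay":0,"az":0,"jaw":0.45},{"dx":0,"dy":0,"dz":0,"ax":0,"ay":0,"az":0,"jaw":0.45},{"dx":0,"dy":0,"dz":0,"ax":0,"ay":0,"az":0,"jaw":0.45}]'

```text
time_s: 13.68
tcp_pos: [438.0, -126.6, 110.3]
ee_rot: [-1.571, -0.002, 0.002]
ft_force: [0.7, -0.0, 0.8]
opening: 0.275
```

```bash
python3 look.py w3 wrist 0 0 512 384 1.5
```

```text
13.6833 [ 438.  -126.6  110.3] [ 0.7 -0.   0.8]
```

View pics/w3.png

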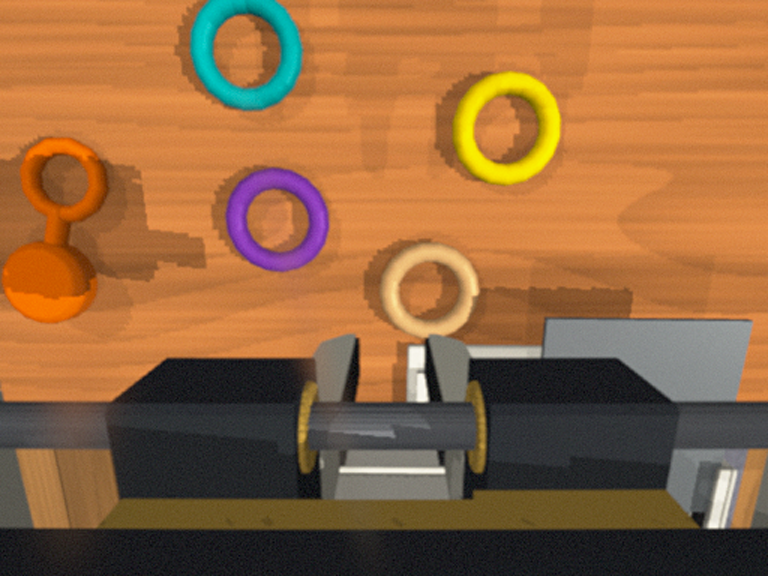

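The beech ring is fully visible at w3 (430,290), and the fingers are just below it. The coloured rings are clear of it.

```bash
python3 - <<'E'
from h import *;from m3 import ringc;import pickle
fw=lambda u,v:((u+.5)/1.5-.5,(v+.5)/1.5-.5)
w3=cam('wrist',pickle.load(open('w3.pkl','rb')));w2=cam('wrist',pickle.load(open('w2.pkl','rb')));t=cam('top')
a,e=ringc('pics/w3_raw.png',(250,155,325,228),lo=(8,40,60),hi=(26,150,255));print(a,e, fw(430.5,290.5))
A=fw(430.5,290.5);B=(242.5,104.3);T=(276.4,199.65)
for q,c in((A,w3),(a,w3),(B,w2),(T,t)):print(plane(c,q,6).round(1))
print(tri((w3,A),(w2,B)),tri((w3,A),(w2,B),(t,T)))
o=pickle.load(open('w3.pkl','rb'))
print('tcp seen at',proj(w3,o['tcp_pos'])*1.5)
E
```

```text
(286.9205741882324, 194.6709442138672) (64.3567123413086, 70.75923156738281) (286.8333333333333, 193.5)
[ 436.2 -101.2    6. ]
[ 437.3 -101.1    6. ]
[ 436.1 -101.1    6. ]
[ 438.4 -104.6    6. ]
(array([ 436.1069099 , -101.15502347,    6.16670593]), [0.0354434528427471, 0.0354434528427637]) (array([ 436.58174936, -102.24084269,    9.33215142]), [1.434074427300356, 1.3371809452664896, 2.582025284615335])
tcp seen at [388.1563427 357.1781496]
```

play_rows --steps '[{"dx":0,"dy":25,"dz":1,"ax":0,"ay":0,"az":0,"jaw":0.45},{"dx":0,"dy":50,"dz":1,"ax":0,"ay":0,"az":0,"jaw":0.45},{"dx":0,"dy":75,"dz":1,"ax":0,"ay":0,"az":0,"jaw":0.45},{"dx":0,"dy":85,"dz":1,"ax":0,"ay":0,"az":0,"jaw":0.45},{"dx":0,"dy":85,"dz":1,"ax":0,"ay":0,"az":0,"jaw":0.45}]'

```text
time_s: 14.15
tcp_pos: [435.7, -125.6, 22.9]
ee_rot: [-1.57, 0.004, 0.001]
ft_force: [0.4, 0.1, 1.1]
opening: 0.275
```

play_rows --steps '[{"dx":0,"dy":4,"dz":0,"ax":0,"ay":0,"az":0,"jaw":0.45},{"dx":0,"dy":8,"dz":0,"ax":0,"ay":0,"az":0,"jaw":0.45},{"dx":0,"dy":12,"dz":0,"ax":0,"ay":0,"az":0,"jaw":0.45},{"dx":0,"dy":16,"dz":0,"ax":0,"ay":0,"az":0,"jaw":0.45},{"dx":0,"dy":18,"dz":0,"ax":0,"ay":0,"az":0,"jaw":0.45}]'

```text
time_s: 14.57
tcp_pos: [437.1, -126.2, 6.8]
ee_rot: [-1.571, -0.0, 0.001]
ft_force: [-0.2, -0.1, -0.5]
opening: 0.274
```

```bash
python3 look.py w4 wrist 0 0 512 384 1.5
```

```text
14.5667 [ 437.1 -126.2    6.8] [-0.2 -0.1 -0.5]
```

View pics/w4.png

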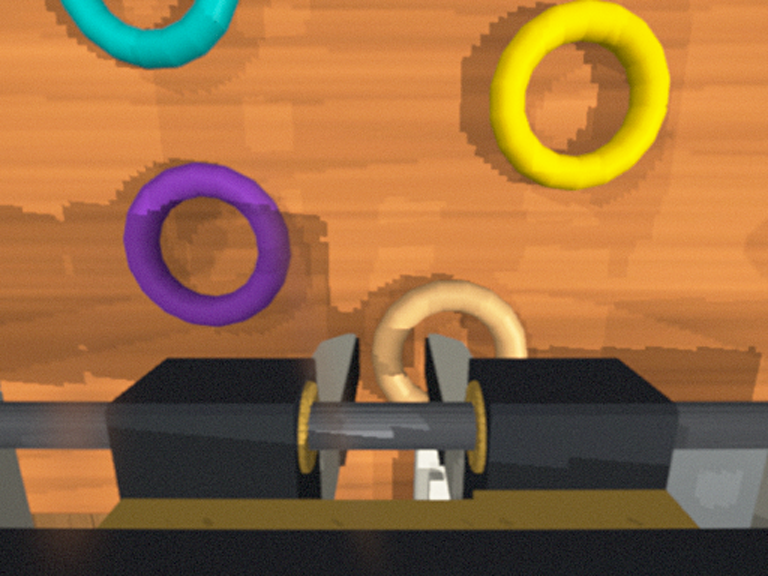

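The fingers straddle the ring's right-hand section, with ring material at w4 (388,350) and the tips at 355 and 428. Lower and close.

play_rows --steps '[{"dx":0,"dy":2.5,"dz":0,"ax":0,"ay":0,"az":0,"jaw":0.45},{"dx":0,"dy":4,"dz":0,"ax":0,"ay":0,"az":0,"jaw":0.45},{"dx":0,"dy":4,"dz":0,"ax":0,"ay":0,"az":0,"jaw":0.6},{"dx":0,"dy":4,"dz":0,"ax":0,"ay":0,"az":0,"jaw":0.8},{"dx":0,"dy":4,"dz":0,"ax":0,"ay":0,"az":0,"jaw":1}]'

```text
time_s: 15.03
tcp_pos: [437.0, -126.2, 2.9]
ee_rot: [-1.571, -0.0, 0.001]
ft_force: [0.2, 0.1, -0.1]
opening: 0.13
```

play_rows --steps '[{"dx":0,"dy":0,"dz":0,"ax":0,"ay":0,"az":0,"jaw":1},{"dx":0,"dy":0,"dz":0,"ax":0,"ay":0,"az":0,"jaw":1},{"dx":0,"dy":0,"dz":0,"ax":0,"ay":0,"az":0,"jaw":1},{"dx":0,"dy":0,"dz":0,"ax":0,"ay":0,"az":0,"jaw":1},{"dx":0,"dy":0,"dz":0,"ax":0,"ay":0,"az":0,"jaw":1}]'

```text
time_s: 15.45
tcp_pos: [436.9, -126.1, 2.9]
ee_rot: [-1.571, -0.0, 0.001]
ft_force: [-1.0, 0.1, 0.2]
opening: 0.126
```

play_rows --steps '[{"dx":0,"dy":-10,"dz":0,"ax":0,"ay":0,"az":0,"jaw":1},{"dx":0,"dy":-30,"dz":0,"ax":0,"ay":0,"az":0,"jaw":1},{"dx":0,"dy":-60,"dz":0,"ax":0,"ay":0,"az":0,"jaw":1},{"dx":0,"dy":-90,"dz":0,"ax":0,"ay":0,"az":0,"jaw":1},{"dx":0,"dy":-110,"dz":0,"ax":0,"ay":0,"az":0,"jaw":1}]'

```text
time_s: 15.87
tcp_pos: [437.4, -126.2, 115.1]
ee_rot: [-1.571, -0.002, 0.001]
ft_force: [-0.6, -0.4, -0.8]
opening: 0.13
```

play_rows --steps '[{"dx":22,"dy":0,"dz":16,"ax":0,"ay":0,"az":0,"jaw":1},{"dx":46,"dy":0,"dz":34,"ax":0,"ay":0,"az":0,"jaw":1},{"dx":70,"dy":0,"dz":52,"ax":0,"ay":0,"az":0,"jaw":1},{"dx":90,"dy":0,"dz":67,"ax":0,"ay":0,"az":0,"jaw":1},{"dx":100,"dy":0,"dz":75,"ax":0,"ay":0,"az":0,"jaw":1}]'

```text
time_s: 16.28
tcp_pos: [539.4, -48.1, 113.0]
ee_rot: [-1.569, -0.002, 0.004]
ft_force: [0.7, 0.3, -0.8]
opening: 0.128
```

```bash
python3 look.py w5 wrist 0 0 512 384 1.5;python3 look.py s5 scene 95 130 335 335 3
```

```text
16.2833 [539.4 -48.1 113. ] [ 0.7  0.3 -0.8]
16.3333 [540.3 -46.8 112.9] [ 1.7  0.8 -0.6]
```

View pics/w5.png

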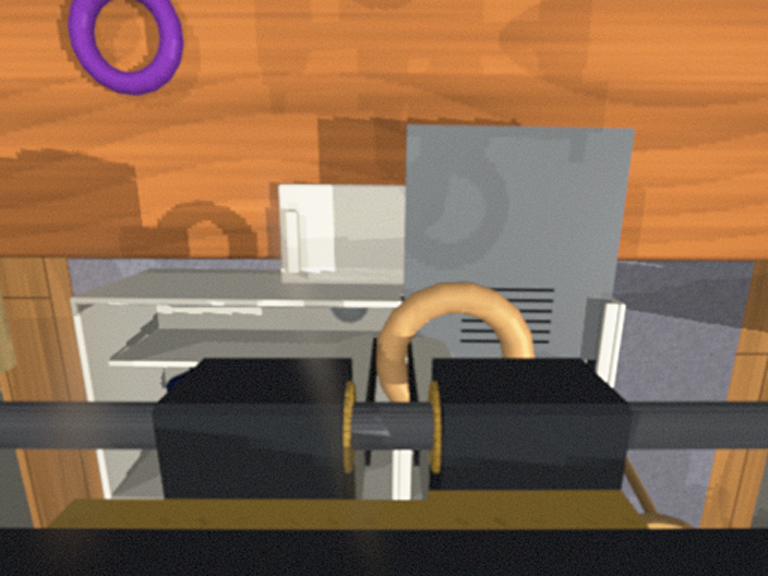

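View pics/s5.png

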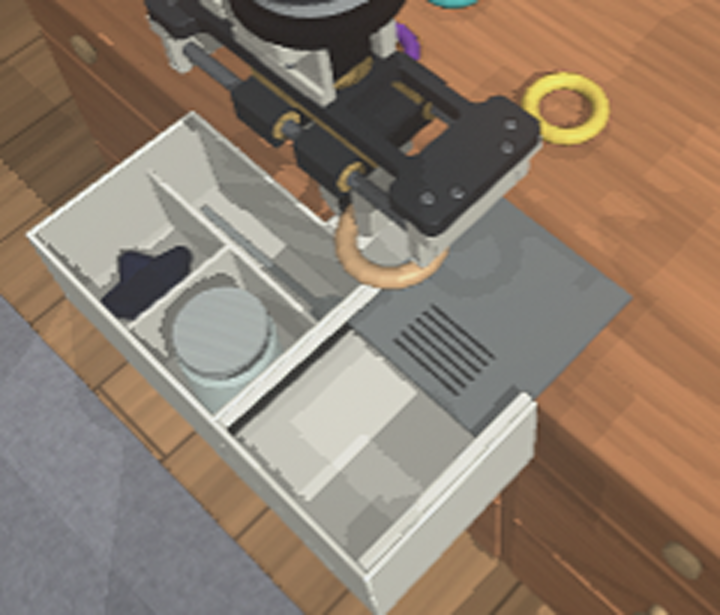

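```bash
python3 - <<'E'
from h import *;import pickle
fw=lambda u,v:((u+.5)/1.5-.5,(v+.5)/1.5-.5)
for tag,pts in(('w5',[(624,303,48),(74,298,48),(405,125,41),(634,129,41)]),('w2',[(632,310,48),(186,307,48),(458,168,41),(639,170,41)])):
    w=cam('wrist',pickle.load(open(tag+'.pkl','rb')))
    for u,v,z in pts: print(tag,plane(w,fw(u,v),z).round(1))
E
```

```text
w5 [534.4  77.9  48. ]
w5 [ 532.9 -216.6   48. ]
w5 [444.4 -40.4  41. ]
w5 [445.5  74.9  41. ]
w2 [534.8  77.5  48. ]
w2 [ 533.6 -217.1   48. ]
w2 [444.6 -40.3  41. ]
w2 [445.2  73.8  41. ]
```

play_rows --steps '[{"dx":20,"dy":0,"dz":14,"ax":0,"ay":0,"az":0,"jaw":1},{"dx":40,"dy":0,"dz":28,"ax":0,"ay":0,"az":0,"jaw":1},{"dx":60,"dy":0,"dz":42,"ax":0,"ay":0,"az":0,"jaw":1},{"dx":73,"dy":0,"dz":51,"ax":0,"ay":0,"az":0,"jaw":1},{"dx":77.5,"dy":0,"dz":54,"ax":0,"ay":0,"az":0,"jaw":1}]'

```text
time_s: 16.8
tcp_pos: [614.5, 3.4, 112.4]
ee_rot: [-1.571, 0.001, 0.001]
ft_force: [-0.3, -0.2, -0.4]
opening: 0.125
```

play_rows --steps '[{"dx":0,"dy":10,"dz":0,"ax":0,"ay":0,"az":0,"jaw":1},{"dx":0,"dy":25,"dz":0,"ax":0,"ay":0,"az":0,"jaw":1},{"dx":0,"dy":40,"dz":0,"ax":0,"ay":0,"az":0,"jaw":1},{"dx":0,"dy":48,"dz":0,"ax":0,"ay":0,"az":0,"jaw":1},{"dx":0,"dy":50,"dz":0,"ax":0,"ay":0,"az":0,"jaw":1}]'

```text
time_s: 17.22
tcp_pos: [611.2, 0.9, 60.6]
ee_rot: [-1.572, 0.006, -0.001]
ft_force: [-0.5, -0.8, -0.3]
opening: 0.127
```

```bash
python3 look.py s6 scene 95 130 335 335 3; python3 look.py w6 wrist 0 0 512 384 1.5
```

```text
17.2167 [611.2   0.9  60.6] [-0.5 -0.8 -0.3]
17.2667 [612.1   1.3  61.3] [-0.4 -0.1 -0.5]
```

View pics/s6.png

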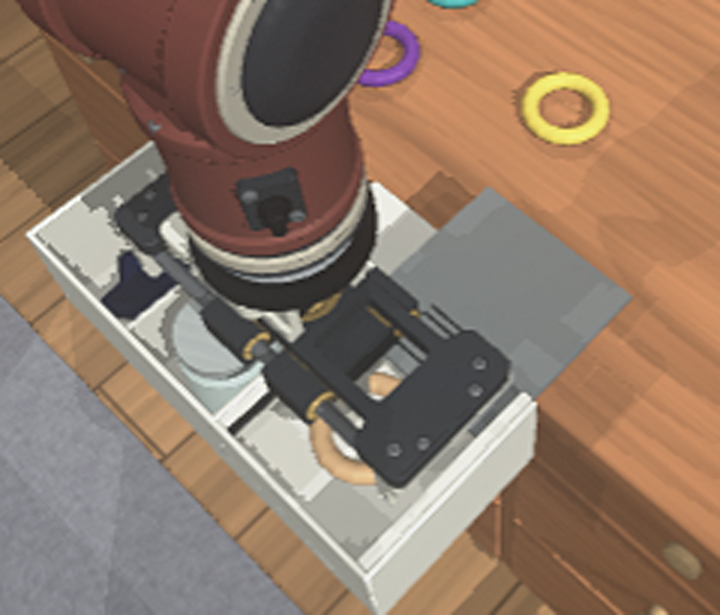

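View pics/w6.png

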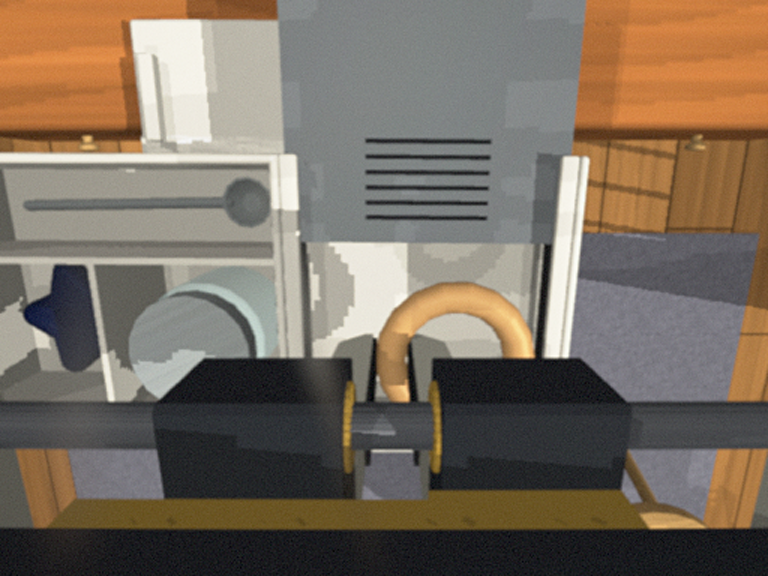

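play_rows --steps '[{"dx":0,"dy":2,"dz":-3,"ax":0,"ay":0,"az":0,"jaw":1},{"dx":0,"dy":10,"dz":-3,"ax":0,"ay":0,"az":0,"jaw":1},{"dx":0,"dy":20,"dz":-3,"ax":0,"ay":0,"az":0,"jaw":1},{"dx":0,"dy":30,"dz":-3,"ax":0,"ay":0,"az":0,"jaw":1},{"dx":0,"dy":38,"dz":-3,"ax":0,"ay":0,"az":0,"jaw":1}]'

```text
time_s: 17.73
tcp_pos: [613.7, 0.1, 23.4]
ee_rot: [-1.571, 0.001, 0.001]
ft_force: [0.4, 0.1, -1.0]
opening: 0.131
```

play_rows --steps '[{"dx":0,"dy":5,"dz":0,"ax":0,"ay":0,"az":0,"jaw":1},{"dx":0,"dy":10,"dz":0,"ax":0,"ay":0,"az":0,"jaw":1},{"dx":0,"dy":14,"dz":0,"ax":0,"ay":0,"az":0,"jaw":1},{"dx":0,"dy":17,"dz":0,"ax":0,"ay":0,"az":0,"jaw":1},{"dx":0,"dy":18,"dz":0,"ax":0,"ay":0,"az":0,"jaw":1}]'

```text
time_s: 18.15
tcp_pos: [614.1, 0.1, 6.3]
ee_rot: [-1.571, 0.001, 0.001]
ft_force: [0.7, 0.8, 0.1]
opening: 0.123
```

play_rows --steps '[{"dx":0,"dy":0.5,"dz":0,"ax":0,"ay":0,"az":0,"jaw":1},{"dx":0,"dy":1,"dz":0,"ax":0,"ay":0,"az":0,"jaw":1},{"dx":0,"dy":1.5,"dz":0,"ax":0,"ay":0,"az":0,"jaw":1},{"dx":0,"dy":2,"dz":0,"ax":0,"ay":0,"az":0,"jaw":1},{"dx":0,"dy":3,"dz":0,"ax":0,"ay":0,"az":0,"jaw":1}]'

```text
time_s: 18.57
tcp_pos: [614.5, 0.0, 4.1]
ee_rot: [-1.571, -0.001, 0.001]
ft_force: [-0.1, 0.4, -0.7]
opening: 0.132
```

play_rows --steps '[{"dx":0,"dy":0.4,"dz":0,"ax":0,"ay":0,"az":0,"jaw":1},{"dx":0,"dy":0.6,"dz":0,"ax":0,"ay":0,"az":0,"jaw":1},{"dx":0,"dy":0.8,"dz":0,"ax":0,"ay":0,"az":0,"jaw":1},{"dx":0,"dy":1,"dz":0,"ax":0,"ay":0,"az":0,"jaw":1},{"dx":0,"dy":1,"dz":0,"ax":0,"ay":0,"az":0,"jaw":1}]'

```text
time_s: 18.98
tcp_pos: [614.3, 0.0, 3.0]
ee_rot: [-1.571, -0.0, 0.001]
ft_force: [0.7, 0.2, 0.4]
opening: 0.129
```

play_rows --steps '[{"dx":0,"dy":0,"dz":0,"ax":0,"ay":0,"az":0,"jaw":0.65},{"dx":0,"dy":0,"dz":0,"ax":0,"ay":0,"az":0,"jaw":0.55},{"dx":0,"dy":0,"dz":0,"ax":0,"ay":0,"az":0,"jaw":0.55},{"dx":0,"dy":0,"dz":0,"ax":0,"ay":0,"az":0,"jaw":0.55},{"dx":0,"dy":0,"dz":0,"ax":0,"ay":0,"az":0,"jaw":0.55}]'

```text
time_s: 19.4
tcp_pos: [614.3, 0.0, 2.8]
ee_rot: [-1.571, 0.0, 0.001]
ft_force: [0.0, 0.3, -0.4]
opening: 0.228
```

play_rows --steps '[{"dx":0,"dy":-4,"dz":0,"ax":0,"ay":0,"az":0,"jaw":0.55},{"dx":0,"dy":-15,"dz":0,"ax":0,"ay":0,"az":0,"jaw":0.55},{"dx":0,"dy":-35,"dz":0,"ax":0,"ay":0,"az":0,"jaw":0.55},{"dx":0,"dy":-65,"dz":0,"ax":0,"ay":0,"az":0,"jaw":0.55},{"dx":0,"dy":-100,"dz":0,"ax":0,"ay":0,"az":0,"jaw":1}]'

```text
time_s: 19.82
tcp_pos: [613.1, -0.0, 103.4]
ee_rot: [-1.571, 0.003, 0.001]
ft_force: [0.7, -1.1, 0.2]
opening: 0.19
```

play_rows --steps '[{"dx":0,"dy":0,"dz":0,"ax":0,"ay":0,"az":0,"jaw":1},{"dx":0,"dy":0,"dz":0,"ax":0,"ay":0,"az":0,"jaw":1},{"dx":0,"dy":0,"dz":0,"ax":0,"ay":0,"az":0,"jaw":1},{"dx":0,"dy":0,"dz":0,"ax":0,"ay":0,"az":0,"jaw":1},{"dx":0,"dy":0,"dz":0,"ax":0,"ay":0,"az":0,"jaw":1}]'

```text
time_s: 20.23
tcp_pos: [613.2, -0.0, 101.5]
ee_rot: [-1.571, 0.003, 0.001]
ft_force: [0.3, -0.5, -0.9]
opening: 0.005
```

```bash
python3 look.py s7 scene 95 130 335 335 3;python3 look.py w7 wrist 0 0 512 384 1.5
```

```text
20.2333 [613.2  -0.  101.5] [ 0.3 -0.5 -0.9]
20.2833 [613.3  -0.  101.5] [ 0.   0.6 -0.4]
```

View pics/s7.png

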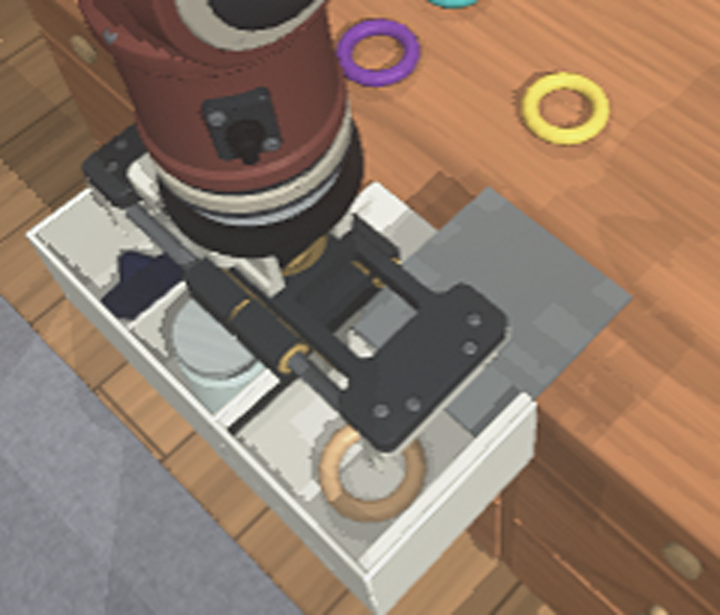

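View pics/w7.png

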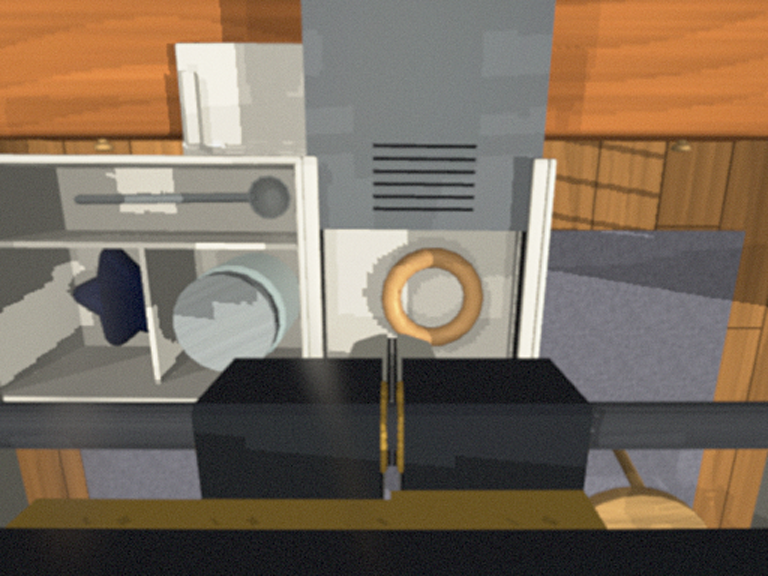

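The ring lies flat in the compartment at w7 (433,295). The jar, star and spoon look unmoved. Next is closing the lid.

play_rows --steps '[{"dx":-35,"dy":0,"dz":8,"ax":0,"ay":0,"az":0,"jaw":1},{"dx":-65,"dy":10,"dz":15,"ax":0,"ay":0,"az":0,"jaw":1},{"dx":-80,"dy":25,"dz":17,"ax":0,"ay":0,"az":0,"jaw":1},{"dx":-81,"dy":40,"dz":17,"ax":0,"ay":0,"az":0,"jaw":1},{"dx":-81,"dy":50,"dz":17,"ax":0,"ay":0,"az":0,"jaw":1}]'

```text
time_s: 20.75
tcp_pos: [531.4, 17.2, 51.5]
ee_rot: [-1.571, 0.003, 0.002]
ft_force: [0.6, -0.4, 0.2]
opening: 0.005
```

play_rows --steps '[{"dx":0,"dy":2,"dz":0,"ax":0,"ay":0,"az":0,"jaw":1},{"dx":0,"dy":4,"dz":0,"ax":0,"ay":0,"az":0,"jaw":1},{"dx":0,"dy":6,"dz":0,"ax":0,"ay":0,"az":0,"jaw":1},{"dx":0,"dy":6,"dz":0,"ax":0,"ay":0,"az":0,"jaw":1},{"dx":0,"dy":6,"dz":0,"ax":0,"ay":0,"az":0,"jaw":1}]'

```text
time_s: 21.17
tcp_pos: [534.0, 16.9, 47.2]
ee_rot: [-1.571, -0.001, 0.0]
ft_force: [0.0, 0.4, 0.2]
opening: 0.003
```

play_rows --steps '[{"dx":0,"dy":0.5,"dz":0,"ax":0,"ay":0,"az":0,"jaw":1},{"dx":0,"dy":1,"dz":0,"ax":0,"ay":0,"az":0,"jaw":1},{"dx":0,"dy":1.5,"dz":0,"ax":0,"ay":0,"az":0,"jaw":1},{"dx":0,"dy":2,"dz":0,"ax":0,"ay":0,"az":0,"jaw":1},{"dx":0,"dy":2.5,"dz":0,"ax":0,"ay":0,"az":0,"jaw":1}]'

```text
time_s: 21.58
tcp_pos: [533.3, 17.0, 44.4]
ee_rot: [-1.571, -0.0, 0.001]
ft_force: [-0.3, 0.6, 0.1]
opening: 0.006
```

play_rows --steps '[{"dx":0,"dy":0.5,"dz":0,"ax":0,"ay":0,"az":0,"jaw":1},{"dx":0,"dy":1,"dz":0,"ax":0,"ay":0,"az":0,"jaw":1},{"dx":0,"dy":1.5,"dz":0,"ax":0,"ay":0,"az":0,"jaw":1},{"dx":0,"dy":2,"dz":0,"ax":0,"ay":0,"az":0,"jaw":1},{"dx":0,"dy":2.5,"dz":0,"ax":0,"ay":0,"az":0,"jaw":1}]'

```text
time_s: 22.0
tcp_pos: [533.3, 16.9, 41.8]
ee_rot: [-1.571, 0.0, 0.001]
ft_force: [-0.3, 0.3, -0.2]
opening: 0.002
```

play_rows --steps '[{"dx":0,"dy":0.3,"dz":0,"ax":0,"ay":0,"az":0,"jaw":1},{"dx":0,"dy":0.6,"dz":0,"ax":0,"ay":0,"az":0,"jaw":1},{"dx":0,"dy":0.8,"dz":0,"ax":0,"ay":0,"az":0,"jaw":1},{"dx":0,"dy":1,"dz":0,"ax":0,"ay":0,"az":0,"jaw":1},{"dx":0,"dy":1,"dz":0,"ax":0,"ay":0,"az":0,"jaw":1}]'

```text
time_s: 22.42
tcp_pos: [533.3, 16.9, 41.2]
ee_rot: [-1.571, -0.0, 0.001]
ft_force: [-2.2, 0.1, 4.8]
opening: 0.004
```

play_rows --steps '[{"dx":0,"dy":0.3,"dz":0,"ax":0,"ay":0,"az":0,"jaw":1},{"dx":0,"dy":0.6,"dz":0,"ax":0,"ay":0,"az":0,"jaw":1},{"dx":0,"dy":0.9,"dz":0,"ax":0,"ay":0,"az":0,"jaw":1},{"dx":0,"dy":1.2,"dz":0,"ax":0,"ay":0,"az":0,"jaw":1},{"dx":0,"dy":1.2,"dz":0,"ax":0,"ay":0,"az":0,"jaw":1}]'

```text
time_s: 22.83
tcp_pos: [533.3, 16.9, 40.8]
ee_rot: [-1.571, -0.0, 0.001]
ft_force: [-2.9, 0.5, 11.2]
opening: 0.01
```

play_rows --steps '[{"dx":0.6,"dy":0,"dz":0,"ax":0,"ay":0,"az":0,"jaw":1},{"dx":1.2,"dy":0,"dz":0,"ax":0,"ay":0,"az":0,"jaw":1},{"dx":1.8,"dy":0,"dz":0,"ax":0,"ay":0,"az":0,"jaw":1},{"dx":2.4,"dy":0,"dz":0,"ax":0,"ay":0,"az":0,"jaw":1},{"dx":3,"dy":0,"dz":0,"ax":0,"ay":0,"az":0,"jaw":1}]'

```text
time_s: 23.25
tcp_pos: [534.9, 16.9, 40.7]
ee_rot: [-1.571, 0.003, 0.001]
ft_force: [-4.6, -0.4, 12.7]
opening: 0.006
```

play_rows --steps '[{"dx":2,"dy":0,"dz":0,"ax":0,"ay":0,"az":0,"jaw":1},{"dx":4,"dy":0,"dz":0,"ax":0,"ay":0,"az":0,"jaw":1},{"dx":6,"dy":0,"dz":0,"ax":0,"ay":0,"az":0,"jaw":1},{"dx":8,"dy":0,"dz":0,"ax":0,"ay":0,"az":0,"jaw":1},{"dx":10,"dy":0,"dz":0,"ax":0,"ay":0,"az":0,"jaw":1}]'

```text
time_s: 23.67
tcp_pos: [544.9, 16.8, 40.7]
ee_rot: [-1.571, 0.003, 0.001]
ft_force: [-5.6, -0.7, 11.9]
opening: 0.006
```

play_rows --steps '[{"dx":3,"dy":0,"dz":0,"ax":0,"ay":0,"az":0,"jaw":1},{"dx":6,"dy":0,"dz":0,"ax":0,"ay":0,"az":0,"jaw":1},{"dx":9,"dy":0,"dz":0,"ax":0,"ay":0,"az":0,"jaw":1},{"dx":12,"dy":0,"dz":0,"ax":0,"ay":0,"az":0,"jaw":1},{"dx":15,"dy":0,"dz":0,"ax":0,"ay":0,"az":0,"jaw":1}]'

```text
time_s: 24.08
tcp_pos: [559.9, 16.8, 40.7]
ee_rot: [-1.571, 0.003, 0.001]
ft_force: [-4.9, -0.6, 11.9]
opening: 0.001
```

play_rows --steps '[{"dx":3,"dy":0,"dz":0,"ax":0,"ay":0,"az":0,"jaw":1},{"dx":6,"dy":0,"dz":0,"ax":0,"ay":0,"az":0,"jaw":1},{"dx":9,"dy":0.1,"dz":0,"ax":0,"ay":0,"az":0,"jaw":1},{"dx":12,"dy":0.2,"dz":0,"ax":0,"ay":0,"az":0,"jaw":1},{"dx":15,"dy":0.2,"dz":0,"ax":0,"ay":0,"az":0,"jaw":1}]'

```text
time_s: 24.5
tcp_pos: [575.2, 16.6, 40.7]
ee_rot: [-1.572, 0.003, 0.001]
ft_force: [-4.8, -0.6, 12.0]
opening: 0.004
```

play_rows --steps '[{"dx":3,"dy":0,"dz":0,"ax":0,"ay":0,"az":0,"jaw":1},{"dx":6,"dy":0,"dz":0,"ax":0,"ay":0,"az":0,"jaw":1},{"dx":9,"dy":0,"dz":0,"ax":0,"ay":0,"az":0,"jaw":1},{"dx":12,"dy":0,"dz":0,"ax":0,"ay":0,"az":0,"jaw":1},{"dx":15,"dy":0,"dz":0,"ax":0,"ay":0,"az":0,"jaw":1}]'

```text
time_s: 24.92
tcp_pos: [590.2, 16.5, 40.8]
ee_rot: [-1.572, 0.002, 0.0]
ft_force: [-4.4, -1.2, 12.4]
opening: 0.007
```

play_rows --steps '[{"dx":3,"dy":0,"dz":0,"ax":0,"ay":0,"az":0,"jaw":1},{"dx":6,"dy":0,"dz":0,"ax":0,"ay":0,"az":0,"jaw":1},{"dx":9,"dy":0,"dz":0,"ax":0,"ay":0,"az":0,"jaw":1},{"dx":12,"dy":0.1,"dz":0,"ax":0,"ay":0,"az":0,"jaw":1},{"dx":15,"dy":0.1,"dz":0,"ax":0,"ay":0,"az":0,"jaw":1}]'

```text
time_s: 25.33
tcp_pos: [605.3, 16.4, 40.7]
ee_rot: [-1.572, 0.002, 0.0]
ft_force: [-4.7, -1.3, 11.9]
opening: 0.008
```

play_rows --steps '[{"dx":2.5,"dy":0,"dz":0,"ax":0,"ay":0,"az":0,"jaw":1},{"dx":5,"dy":0,"dz":0,"ax":0,"ay":0,"az":0,"jaw":1},{"dx":7.5,"dy":0,"dz":0,"ax":0,"ay":0,"az":0,"jaw":1},{"dx":10,"dy":0,"dz":0,"ax":0,"ay":0,"az":0,"jaw":1},{"dx":12,"dy":0,"dz":0,"ax":0,"ay":0,"az":0,"jaw":1}]'

```text
time_s: 25.75
tcp_pos: [617.4, 16.3, 40.7]
ee_rot: [-1.572, 0.002, 0.0]
ft_force: [-5.0, -1.1, 10.9]
opening: 0.006
```

play_rows --steps '[{"dx":1,"dy":0.1,"dz":0,"ax":0,"ay":0,"az":0,"jaw":1},{"dx":2,"dy":0.2,"dz":0,"ax":0,"ay":0,"az":0,"jaw":1},{"dx":3,"dy":0.2,"dz":0,"ax":0,"ay":0,"az":0,"jaw":1},{"dx":4,"dy":0.2,"dz":0,"ax":0,"ay":0,"az":0,"jaw":1},{"dx":5,"dy":0.2,"dz":0,"ax":0,"ay":0,"az":0,"jaw":1}]'

```text
time_s: 26.17
tcp_pos: [622.5, 16.2, 40.8]
ee_rot: [-1.572, 0.002, 0.0]
ft_force: [-4.6, -0.9, 11.3]
opening: 0.007
```

play_rows --steps '[{"dx":0.5,"dy":0,"dz":0,"ax":0,"ay":0,"az":0,"jaw":1},{"dx":1,"dy":0,"dz":0,"ax":0,"ay":0,"az":0,"jaw":1},{"dx":1.5,"dy":0,"dz":0,"ax":0,"ay":0,"az":0,"jaw":1},{"dx":2,"dy":0,"dz":0,"ax":0,"ay":0,"az":0,"jaw":1},{"dx":2.5,"dy":0,"dz":0,"ax":0,"ay":0,"az":0,"jaw":1}]'

```text
time_s: 26.58
tcp_pos: [623.3, 16.2, 40.6]
ee_rot: [-1.572, 0.005, 0.0]
ft_force: [-7.2, -1.9, 14.6]
opening: 0.002
```

Shut stop reached: Fx is -7.2 N and travel was 90.0 mm. Lift off and check.

play_rows --steps '[{"dx":0,"dy":-6,"dz":0,"ax":0,"ay":0,"az":0,"jaw":1},{"dx":0,"dy":-30,"dz":0,"ax":0,"ay":0,"az":0,"jaw":1},{"dx":0,"dy":-65,"dz":0,"ax":0,"ay":0,"az":0,"jaw":1},{"dx":0,"dy":-100,"dz":10,"ax":0,"ay":0,"az":0,"jaw":1},{"dx":0,"dy":-135,"dz":30,"ax":0,"ay":0,"az":0,"jaw":1}]'

```text
time_s: 27.0
tcp_pos: [625.8, 43.1, 175.0]
ee_rot: [-1.574, 0.001, -0.005]
ft_force: [0.7, 0.4, -0.5]
opening: 0.006
```

play_rows --steps '[{"dx":-20,"dy":-20,"dz":30,"ax":0,"ay":0,"az":0,"jaw":1},{"dx":-40,"dy":-40,"dz":60,"ax":0,"ay":0,"az":0,"jaw":1},{"dx":-60,"dy":-40,"dz":95,"ax":0,"ay":0,"az":0,"jaw":1},{"dx":-80,"dy":-40,"dz":130,"ax":0,"ay":0,"az":0,"jaw":1},{"dx":-100,"dy":-40,"dz":165,"ax":0,"ay":0,"az":0,"jaw":1}]'

```text
time_s: 27.42
tcp_pos: [524.9, 213.4, 214.5]
ee_rot: [-1.57, -0.001, 0.0]
ft_force: [0.6, 0.5, 0.3]
opening: 0.006
```

play_rows --steps '[{"dx":-20,"dy":0,"dz":35,"ax":0,"ay":0,"az":0,"jaw":1},{"dx":-40,"dy":0,"dz":70,"ax":0,"ay":0,"az":0,"jaw":1},{"dx":-60,"dy":0,"dz":105,"ax":0,"ay":0,"az":0,"jaw":1},{"dx":-75,"dy":0,"dz":135,"ax":0,"ay":0,"az":0,"jaw":1},{"dx":-80,"dy":0,"dz":150,"ax":0,"ay":0,"az":0,"jaw":1}]'

```text
time_s: 27.83
tcp_pos: [441.1, 367.8, 214.0]
ee_rot: [-1.567, 0.002, 0.009]
ft_force: [-0.0, 0.3, -0.6]
opening: 0.008
```

play_rows --steps '[{"dx":0,"dy":0,"dz":0,"ax":0,"ay":0,"az":0,"jaw":1},{"dx":0,"dy":0,"dz":0,"ax":0,"ay":0,"az":0,"jaw":1},{"dx":0,"dy":0,"dz":0,"ax":0,"ay":0,"az":0,"jaw":1},{"dx":0,"dy":0,"dz":0,"ax":0,"ay":0,"az":0,"jaw":1},{"dx":0,"dy":0,"dz":0,"ax":0,"ay":0,"az":0,"jaw":1}]'

```text
time_s: 28.25
tcp_pos: [446.8, 360.0, 214.1]
ee_rot: [-1.572, -0.0, -0.003]
ft_force: [-0.1, 0.7, 0.2]
opening: 0.004
```

```bash
python3 look.py s9 scene 95 90 335 335 2.4;python3 look.py t9 top 185 80 345 220 4
python3 - <<'E'
import cv2,numpy as np
a=cv2.imread('pics/t9_raw.png').astype(int);b=cv2.imread('pics/top0.png').astype(int)
d=np.abs(a-b).max(2)[80:300,185:420];print('top diff',(d>50).sum());ys,xs=np.where(d>50);print(xs.min()+185,xs.max()+185,ys.min()+80,ys.max()+80)
sub=d[10:78,5:155];print('caddy area diff',(sub>40).sum())
E
```

```text
28.25 [446.8 360.  214.1] [-0.1  0.7  0.2]
28.3 [446.6 360.3 214.1] [-0.4 -0.1  0.1]
top diff 118
243 384 197 264
caddy area diff 0
```

View pics/s9.png

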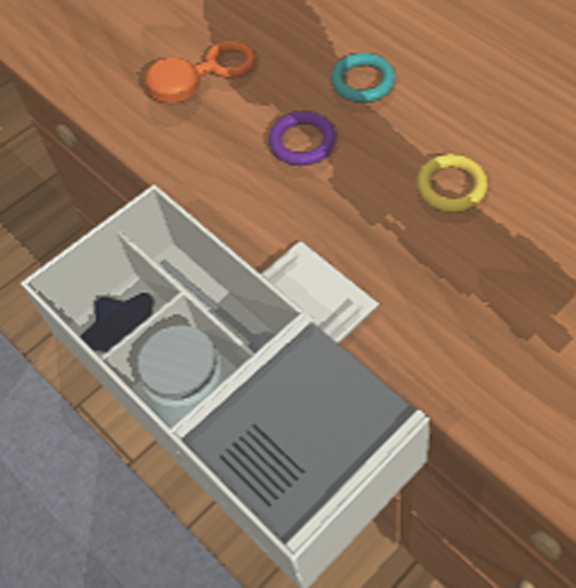

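View pics/t9.png

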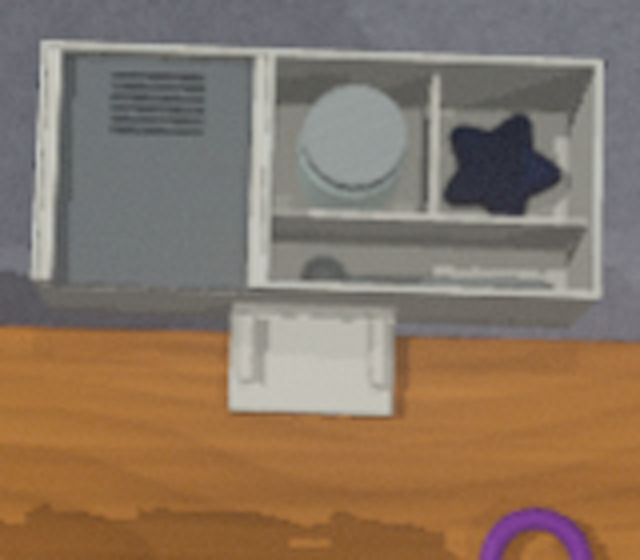

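The lid is back exactly where it started, with no pixel difference over the caddy. The ring is gone from the dresser and everything else is unmoved.

```bash
python3 -c "
from rig import finish_job
print(finish_job())"
```

```text
the job is handed in; nothing more can be done
None
```

The beechwood ring is in the covered compartment, the lid is fully shut again, and the job was handed in at about 28.3 s of the 64 s allowed.

- **Opening:** I pressed on the lid with the shut fingertips and dragged it back to its stop. The force readings, taken at the end of each move, were mostly 12–15 N, with a highest of 14.7 N against the 22 N limit.
- **Ring:** I gripped it by its rim with one finger in the hole, lowered it flat to the compartment floor and released it. A wrist picture showed it lying flat inside.
- **Closing:** I pressed with 11–15 N and slid the lid 90 mm forward to its shut stop.

**Last checks:** The top picture showed no difference over the caddy from the first one (lid, jar, star and spoon). The rattle and the coloured rings also looked unmoved, and the arm was clear of everything.

**One disagreement:** the top and scene cameras put the caddy and ring 2–3 mm away from where the wrist camera did. I used the wrist camera's positions, and the grasp and placing came out right with them. Two wrist views put the ring's centre 6.2 mm high, against 6 mm in the text.

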